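# Walk the iron block up to square the pads, then bar it in

### The job

Square up the two note pads for gluing: walk the heavy iron block forward into the jig until it stands square and presses both pads flat against the back fence, then swing the retaining bar fully shut behind it. It is too heavy to shove square on by the middle, so push near one end and then near the other, and never with more than about 25 N, least of all when it comes up solid. Keep the pads standing and leave the other things on the bench where they are.

Things in the scene. Friction and masses are not known exactly. Their poses are not given: they have to be found in the camera images.
- gluing_jig: Plywood gluing jig fixed to the bench, no floor: pads and block slide on the bench. Origin on the bench at the middle of the front face of its back fence (242 mm wide, 75 mm tall; the face is the plane x = 0). x = the way the block is walked, square into the fence; y = along the fence, to the left for one looking along x; z up.
- jig_mouth (a point): Middle of the jig's mouth at bench level, jig x = -60 mm. Side cheeks 48 mm tall run from the fence to here, inner faces at jig y = +103 and -103 mm (206 mm apart); from here they flare outward to y = +-118 mm at x = -87 mm, so the block comes in with 8 mm to spare at each end.
- pad_left: Note pad, 38 mm thick, 90 x 90 mm, 0.16 kg, loose, stood on edge in the jig's left half, the edge to be glued up. Origin at the centre of its back sheet (face toward the fence), 45 mm above the bench; own z = its thickness, away from the fence toward the block; own x = up. Home when the back sheet lies on the fence (origin at jig x = 0).
- pad_right: The same kind of pad in the jig's right half; same origin and axes.
- iron_block: Heavy dark cast-iron block, 86 mm deep (its x), 190 mm long (its y), 55 mm tall, about 4 kg (3.5 to 4.1), too wide to grip. Origin: centre of its underside, z up; front face (x = +43 mm) looks at the pads. It stands on two foot strips (60 x 12 mm, 3 mm tall) under y = +55 and -55 mm. Home: front flat on both pads, pads flat on the fence; origin then at jig x = -81 mm, turned as the jig.
- block_back (a point): Middle of the block's back face, 28 mm up (flat, 190 mm wide, 3 to 53 mm high); axes as the block. Pushed square on here it takes some 15 to 30 N to slide. Pushed forward near an end (85 to 90 mm from the middle) it takes 7 to 16 N, least if the tool eases up a little as it pushes, most if it drags down; it swings round the other foot, the middle gaining about 4.5 mm per 0.1 rad.
- swing_bar (a joint): Hinge (vertical axis) of the steel retaining bar, rad. 0 = shut, on its stop: bar along the jig's +y from the pivot, 3 mm behind the home block's back face. Grows as the bar swings back toward the robot (1.57 = pointing along the jig's -x) and on out to the right, up to 2.9. Stays where left; takes about 1 N at the knob. A block not yet home stands in its way.
- bar_pivot (a point): Pivot of the swing bar, on its vertical axis at the bar's underside, 32 mm above the bench; at jig x = -141 mm, y = -138 mm, on a post of 13 mm radius. The bar is 20 mm wide, lies 32 to 42 mm high and reaches 160 mm from the pivot.
- bar_knob (a point): Middle of the black knob that stands up on the bar, 143 mm from the pivot, 69 mm above the bench; knob 22 mm thick, from 48 to 90 mm high.
- marker: Bystander: black felt marker, 133 mm long, 19 mm thick, lying left of the jig.
- tape_roll: Bystander: small roll of black tape, 59 mm across, 19 mm tall, lying right of the jig.
- glue_tin: Bystander: white tin of padding glue, 69 mm across, 71 mm tall, left of the jig.
- stapler: Bystander: black desk stapler, 166 mm long, 55 mm tall, on the right part of the bench.
- scissors: Bystander: scissors, 199 mm long, flat on the bench at the right.
- bone_folder: Bystander: flat white folding stick, 155 mm long, 8 mm thick, on the right part of the bench.
Mind the look-alikes: they are no part of the job. Leave any black or blue look-alike of the pad_left alone.

How it is judged:
By the outcome, as a careful person would: the job done as asked, in the order asked, and still so for the second after the job is handed in, with the robot touching nothing.
It also fails if it takes over 72 s, if anything falls off the work surface, if the arm or the gripper's body presses on something with over 40 N, if the wrist force passes 120 N, or if a joint passes its speed limit or range.

### The arm

A 6-joint arm with a two-finger parallel gripper is mounted at the origin on a cart in front of the work surface, level with it; the furniture and walls round the work are solid. World frame = base frame: x ahead of the robot, y to its left, z up, the work surface at z = 0. Lengths are in mm, angles in rad, forces in N, time in s.
With the tool pointing down it reaches from about 275 to 750 mm from the base axis. Payload 10.2 kg.
Tool frame: the origin (TCP) lies midway between the tips of the shut fingers; the grasp point (between the pads) lies 19 mm behind it; z points along the fingers, y is the line along which they close (so a half turn about z gives the same grasp; the last joint's range is limited). The gripper opens to 85 mm and grips with 20 to 120 N. Pads are 22 mm wide; open, the fingers measure 114 mm over their backs; the gripper's body (76 mm by 85 mm) begins 54 mm behind the grasp point. The pads swing forward as they close: fully open they stand 13 mm farther back than shut.
Start: joints at [-0.223, 0.313, 1.498, -0, 1.331, -0.223], TCP at [525.006, -0.013, 231.294] pointing down, gripper open.
Joint ranges: [-2.94, 2.94], [-0.97, 2.17], [0.19, 2.56], [-1.23, 4.37], [0.02, 3.11], [-2.88, 2.88]. Speed limits (rad/s): [2.39, 2.39, 3.01, 3.14, 3.14, 3.14].

### API

Orientations are given as a unit quaternion [w, x, y, z].
In Python, from rig import sense, capture, finish_job, find_in, place_of gives the robot as it stands. The module is installed in compiled form; this text tells all that it offers.
- The arm moves only by the shell command python3 -m jog 'ROWS' [FORCE]. ROWS is JSON, a list of rows, each an object of numbers: "tx", "ty", "tz": the shift along the tool's x, y, z in mm; "ax", "ay", "az": the turn, a rotation vector about the tool's x, y, z in rad; "jaw": the closure, from -1 (fully open) to 1 (shut), so that 0 is half open. In form: [{"tx": .., "ty": .., "tz": .., "ax": .., "ay": .., "az": .., "jaw": ..}, ...]. A call has 1 to 5 rows; each row shifts and turns the commanded pose from where the row before left it, along the tool's axes as they then stand; what a row does not reach is not made up. A row lasts 1/8 s, in which the tool goes at most 62.5 mm and 10.7 degrees, less where a joint would pass 70% of its speed; a pose out of reach is approached as far as the arm can. A call with a gripper value outside its range is refused whole. The fingers move at their own pace and stop on an object; FORCE is the grip in N (left out, the last holds). Time passes only in rows, so rows that do not move let the fingers close. It gives the time, the measured TCP pose, the force, the opening and the grip force at its end, in the units of the state.
- sense(): the state, without advancing time (a new reading comes with each control period).
- capture(name): name is "scene" or "side" or "wrist"; returns a dict with "color" (384x512x3 uint8, red, green, blue), "depth" (384x512 float32, mm along the optical axis (not along the pixel's ray), 0 where there is no reading), "fx", "fy", "cx", "cy" (pixels), "k1" (the pictures are not rectified: a ray, as slopes to the right and down, at radius r is drawn at 1 + k1 r^2 times it, then the intrinsics apply), "camera_from_world" (4x4, takes a point from world to camera coordinates); the wrist camera has in their place "mount" (4x4, takes a point from camera to tool coordinates, whose origin is the TCP and whose axes are the flange's). Camera axes: x right, y up, looking along -z (the intrinsics and any distortion apply to the point x, -y, -z); pixel columns grow to the right and rows downward; lengths in mm; the calibration is good to about 2 mm. A picture is of the moment at which its call begins: read the wrist's pose just before it.
- finish_job(): hands the job in; it is judged then, once.
Trained networks look in the newest picture that a camera, given by its name, has taken for a name from the list of things; names that differ only in an ending like _2 or _b are one class to them, and where a whole thing is asked for, a point or a joint stands for the part that bears it (a point fixed in the world has none). Each returns a list of dicts, best first, with "conf" (0 to 1); they miss things now and then, are a little off and sometimes report something else, mostly with a low value. They report only what shows in the picture. A call takes as long as a camera call. They do not tell look-alikes from the thing itself.
- find_in(query, camera): "centre" ([column, row] in pixels, amid what is visible of it).
- place_of(query, camera): "centre" ([column, row] in pixels: a listed point, or the origin of a listed thing).
The state is a dict: "time_s": time; "joints": joint angles; "dq": joint speeds; "tau": joint torques, N m; "eef_pos": TCP position; "ee_rot": TCP orientation; "force": force on the tool from outside, world axes, zero at the start; "wrist_torque": the same for the moment, N m; "grip_width": opening from 0.0 (shut) to 1.0 (fully open); "grip_force": force on a finger pad.
Only numpy, scipy, OpenCV 4.12 (cv2) and the standard library are available. Lean on these libraries where they do the work, as an engineer would, in place of code of your own. Each camera call takes 0.05 s, during which the arm holds its last target. There are 200 camera calls.

## Working session

There is one attempt and no reset: what is moved stays moved. The work goes in short steps, Python scripts to look and compute and a shell command to move; the robot and the scene stay as the last step left them, time stands still between calls to the robot, and variables do not carry over. Pictures are saved under pics/ and viewed, at most 10 in all, crops included, and the job is handed in when it is done.

```bash
mkdir -p pics
cat > h.py <<'E'
import numpy as np, cv2
from rig import sense, capture, finish_job, find_in, place_of
def ray(c,px):
    # undistort, return slopes right,down
    u=(px[0]-c["cx"])/c["fx"]; v=(px[1]-c["cy"])/c["fy"]
    rd=np.hypot(u,v); r=rd
    for _ in range(20): r=rd/(1+c["k1"]*r*r)
    s=r/rd if rd>0 else 1
    return u*s,v*s
def w_from_c(c):
    if "camera_from_world" in c: return np.linalg.inv(np.array(c["camera_from_world"]))
    from scipy.spatial.transform import Rotation as R
    s=c["state"]; T=np.eye(4); q=s["ee_rot"]; T[:3,:3]=R.from_quat([q[1],q[2],q[3],q[0]]).as_matrix(); T[:3,3]=s["eef_pos"]
    return T@np.array(c["mount"])
def at_z(c,px,z):
    T=w_from_c(c); u,v=ray(c,px); d=T[:3,:3]@np.array([u,-v,-1.]); o=T[:3,3]
    return o+d*(z-o[2])/d[2]
def at_depth(c,px,d=None):
    if d is None:
        x,y=int(round(px[0])),int(round(px[1])); p=c["depth"][max(0,y-1):y+2,max(0,x-1):x+2]; p=p[p>0]
        if p.size==0: return None
        d=np.median(p)
    T=w_from_c(c); u,v=ray(c,px); return (T@np.array([u*d,-v*d,-d,1]))[:3]
def proj(c,P):
    p=np.linalg.inv(w_from_c(c))@np.append(P,1); u,v=p[0]/-p[2],-p[1]/-p[2]; f=1+c["k1"]*(u*u+v*v)
    return np.array([c["cx"]+c["fx"]*u*f,c["cy"]+c["fy"]*v*f])
def snap(n):
    s=sense(); c=capture(n); c["state"]=s; return c
def save(c,fn,crop=None,scale=1.5):
    im=c["color"][:,:,::-1]
    if crop: im=im[crop[1]:crop[3],crop[0]:crop[2]]
    cv2.imwrite(fn,cv2.resize(im,None,fx=scale,fy=scale,interpolation=cv2.INTER_CUBIC))
E
python3 - <<'E'
from h import *
np.set_printoptions(precision=1,suppress=True)
print(sense())
cs={n:snap(n) for n in ("scene","side")}
ims=[cs[n]["color"][:,:,::-1] for n in cs]
for n in cs: save(cs[n],f"pics/{n}0.png")
for n in cs:
    c=cs[n]; print(n,w_from_c(c)[:3,3],c["k1"])
    for q,z in (("gluing_jig",0),("jig_mouth",0),("pad_left",45),("pad_right",45),("iron_block",0),("block_back",28),("bar_pivot",32),("bar_knob",69),("marker",0),("tape_roll",0),("glue_tin",0),("stapler",0)):
        for r in place_of(q,n)[:3]: print(q,np.array(r["centre"]),round(r["conf"],2),at_z(c,r["centre"],z))
E
```

```text
{'time_s': 0.0, 'joints': array([-0.2,  0.3,  1.5, -0. ,  1.3, -0.2]), 'dq': array([-0.,  0., -0., -0., -0.,  0.]), 'tau': array([ -0. , -41.2, -26. ,  -0. ,   0. ,  -0. ]), 'eef_pos': array([524.7,   0. , 230.7]), 'ee_rot': array([-0. ,  0.7,  0.7, -0. ]), 'force': array([ 0.4, -1. , -0.4]), 'wrist_torque': array([-0., -0.,  0.]), 'grip_force': 0.0, 'grip_width': 1.0006271988438893}
scene [  57.2 1193.8  997.5] -0.15440762192328816
gluing_jig [189.3 226. ] 0.82 [695.1 358.6   0. ]
pad_left [310.4 204.6] 0.65 [391.7 156.7  45. ]
pad_left [192.3 227.1] 0.62 [656.3 396.2  45. ]
pad_right [196.2 204.7] 0.95 [697.2 309.3  45. ]
iron_block [242.5 229.8] 0.65 [545.7 301.7   0. ]
block_back [256.6 222.9] 0.72 [508.6 283.1  28. ]
bar_pivot [245.9 193.9] 0.9 [594.4 185.   32. ]
bar_pivot [195.2 270.1] 0.55 [571. 520.  32.]
bar_pivot [195.9 205.7] 0.44 [704.3 301.6  32. ]
bar_knob [267.6 161.5] 0.73 [585.7  47.4  69. ]
marker [226.8 276. ] 0.56 [501.3 477.1   0. ]
tape_roll [230.4 186.8] 0.45 [674.1 142.2  -0. ]
glue_tin [195.6 266.3] 0.96 [594.3 485.5  -0. ]
stapler [274.8 144.7] 0.88 [ 645.9
[... 242 characters left out ...]
[588.8 523.3   0. ]
pad_left [189.6 173.2] 0.68 [372.2 310.5  45. ]
pad_left [266.8 150.5] 0.43 [655.  388.4  45. ]
pad_right [279.5 162.9] 0.58 [684.  312.6  45. ]
pad_right [306.  282.5] 0.51 [ 639.1 -178.6   45. ]
iron_block [240.7 178.1] 0.6 [546.1 306.9   0. ]
block_back [227.8 177.6] 0.58 [498.2 285.7  28. ]
bar_pivot [269.5 192.5] 0.63 [621.3 185.8  32. ]
bar_pivot [227.2 178.9] 0.27 [494.8 275.   32. ]
bar_knob [267.6 219.5] 0.74 [581.4  36.8  69. ]
marker [278.8 165.1] 0.74 [693.8 353.5   0. ]
marker [219.9 149.5] 0.72 [495.4 480.3   0. ]
tape_roll [287.3 208. ] 0.74 [671.2 137.3   0. ]
glue_tin [241.6 145. ] 0.36 [580.8 494.2   0. ]
stapler [303.5 283.5] 0.97 [ 644.5 -151.7    0. ]
```

View pics/scene0.png

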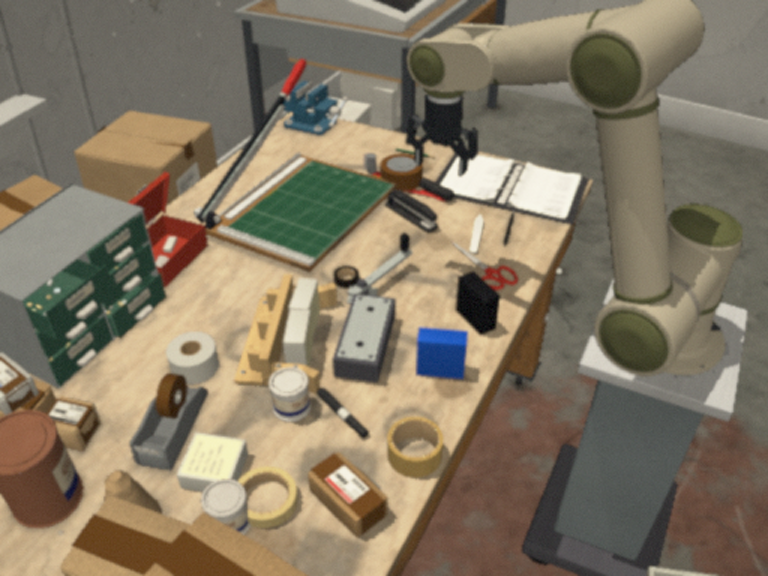

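View pics/side0.png

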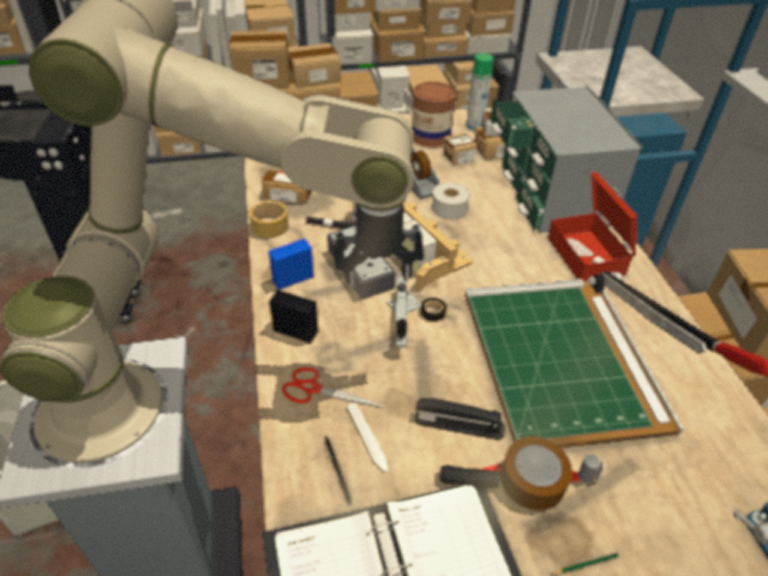

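The scene picture shows the jig fence at about (262,330), the white pads at (300,320), the dark block at (365,335), and the swing bar from (355,285) to its knob at (404,243). The look-alikes are the blue pad at (441,353) and the black pad at (478,302), both standing in front of the jig. The side view agrees, though the arm hides part of the block.

Next I'll measure the parts from a top-down height map built from the depth.

```bash
cat >> h.py <<'E'
def cloud(c,step=1):
    T=w_from_c(c); H,W=c["depth"].shape; vv,uu=np.mgrid[0:H:step,0:W:step]; d=c["depth"][::step,::step].astype(float)
    u=(uu-c["cx"])/c["fx"]; v=(vv-c["cy"])/c["fy"]; rd=np.hypot(u,v)+1e-9; r=rd.copy()
    for _ in range(20): r=rd/(1+c["k1"]*r*r)
    u=u*r/rd; v=v*r/rd; P=np.stack([u*d,-v*d,-d],-1)@T[:3,:3].T+T[:3,3]
    P[d<=0]=np.nan; return P
E
python3 - <<'E'
from h import *
np.set_printoptions(precision=2,suppress=True)
S=2
for n in ("scene","wrist"):
    c=snap(n); P=cloud(c).reshape(-1,3); C=c["color"].reshape(-1,3)
    m=np.isfinite(P[:,0])&(P[:,0]>350)&(P[:,0]<850)&(P[:,1]>-50)&(P[:,1]<550)&(P[:,2]<150); 
    P=P[m]
    print(n,w_from_c(c)[:3,3],len(P))
    if n=="wrist": save(c,"pics/wrist0.png",scale=1.2)
    for name,z0,z1,(x,y),rad in (("block",46,60,(546,304),125),("pads",80,98,(672,350),110),("bar",34,48,(590,110),100),("knob",60,98,(583,42),40),("fence",66,80,(695,360),150)):
        Q=P[(P[:,2]>z0)&(P[:,2]<z1)&(np.hypot(P[:,0]-x,P[:,1]-y)<rad)]
        if len(Q)<20: print(name,len(Q)); continue
        r=cv2.minAreaRect(Q[:,:2].astype(np.float32)); print(name,len(Q),Q.mean(0),np.median(Q[:,2]),r)
    img=np.zeros((500*3//2,600*3//2,3),np.uint8)
    h=np.clip(P[:,2]*2.5,0,255).astype(np.uint8)
    i=((850-P[:,0])*1.5).astype(int)-1; j=((550-P[:,1])*1.5).astype(int)-1
    o=np.argsort(P[:,2]); col=cv2.applyColorMap(h[:,None],cv2.COLORMAP_JET)[:,0]
    for k in o: cv2.circle(img,(j[k],i[k]),1,tuple(int(t) for t in col[k]),-1)
    cv2.imwrite(f"pics/h_{n}.png",cv2.resize(img,(720,600)))
E
```

```text
scene [  57.17 1193.85  997.53] 24089
block 1429 [540.76 314.18  53.15] 53.29024431869357 ((577.282958984375, 305.4705810546875), (155.42091369628906, 217.35826110839844), 16.365663528442383)
pads 613 [653.33 355.68  88.34] 88.58321864213985 ((657.8319091796875, 350.9991149902344), (44.19541931152344, 189.29730224609375), 22.612707138061523)
bar 254 [596.   122.26  40.55] 40.64406387414408 ((596.3486328125, 116.3324966430664), (182.82046508789062, 26.368371963500977), 76.98060607910156)
knob 63 [579.5   50.15  78.18] 79.27232750222015 ((580.7151489257812, 48.13864517211914), (20.724016189575195, 16.572336196899414), 13.305419921875)
fence 504 [677.18 385.14  73.55] 74.01268193724962 ((668.0807495117188, 366.5195617675781), (77.382568359375, 262.13934326171875), 22.025739669799805)
wrist [525.25  76.86 373.19] 83974
block 0
pads 0
bar 2728 [595.83 109.41  41.11] 41.25157657275645 ((594.5112915039062, 99.4390869140625), (148.146728515625, 20.846559524536133), 77.62065124511719)
knob 505 [579.87  45.03  84.87] 87.79687186202943 ((581.5398559570312, 44.2169189453125), (20.653493881225586, 20.467308044433594), 2.1414523124694824)
fence 0
```

View pics/h_scene.png

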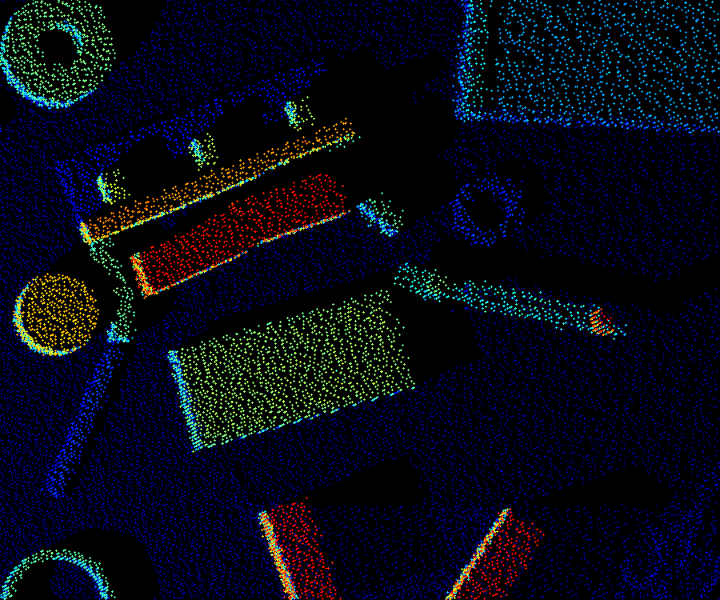

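View pics/wrist0.png

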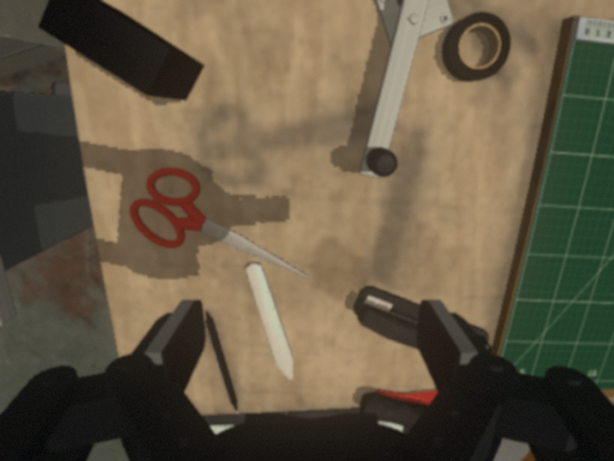

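The height map shows the fence (orange, from (80,230) to (350,125)), the pads in front of it, and the block from (170,350) to (415,385). The cheeks, the bar with its knob at (600,320), and the two look-alike pads at the bottom also show. The wrist view has the knob at (383,160).

Now fit the jig, pads and block.

```bash
cat >> h.py <<'E'
def rectfit(Q,it=3):
    return cv2.minAreaRect(Q[:,:2].astype(np.float32))
def blockfit(P):
    "fit 190x86 rectangle to block top (z 49..58): returns centre xy, yaw"
    from scipy.optimize import minimize
    Q=P[(P[:,2]>49)&(P[:,2]<58)]
    from scipy.spatial import cKDTree
    # largest connected cluster at 8 mm
    img=np.zeros((300,300),np.uint8); ij=((Q[:,:2]-[350,50])/2).astype(int); ok=((ij>=0)&(ij<300)).all(1); Q=Q[ok]; ij=ij[ok]
    img[ij[:,0],ij[:,1]]=1; img=cv2.morphologyEx(img,cv2.MORPH_CLOSE,np.ones((5,5))); img=cv2.morphologyEx(img,cv2.MORPH_OPEN,np.ones((7,7)))
    n,l,st,ce=cv2.connectedComponentsWithStats(img); b=1+np.argmax(st[1:,4]); Q=Q[l[ij[:,0],ij[:,1]]==b]
    r=cv2.minAreaRect(Q[:,:2].astype(np.float32)); bx=cv2.boxPoints(r); e=bx[1]-bx[0],bx[2]-bx[1]; L=max(e,key=np.linalg.norm); a=np.arctan2(L[1],L[0])-np.pi/2
    a=(a+np.pi/2)%np.pi-np.pi/2
    def cost(p):
        d=Q[:,:2]-p[:2]; c,s=np.cos(p[2]),np.sin(p[2]); u=np.abs(d[:,0]*c+d[:,1]*s); v=np.abs(-d[:,0]*s+d[:,1]*c)
        return np.mean(np.minimum(np.maximum(u-43,0)+np.maximum(v-95,0),8))
    u,v=None,None
    best=minimize(cost,[*r[0],a],method="Nelder-Mead",options=dict(xatol=.01,fatol=1e-5,initial_simplex=[[*r[0],a],[r[0][0]+4,r[0][1],a],[r[0][0],r[0][1]+4,a],[*r[0],a+.05]]))
    return best.x,r,len(Q)
E
python3 - <<'E'
from h import *
np.set_printoptions(precision=2,suppress=True)
c=snap("scene"); P=cloud(c).reshape(-1,3); P=P[np.isfinite(P[:,0])]
P=P[(P[:,0]>350)&(P[:,0]<850)&(P[:,1]>50)&(P[:,1]<550)]
print("block",blockfit(P))
a=0.39; 
for it in range(3):
    R=np.array([[np.cos(a),np.sin(a)],[-np.sin(a),np.cos(a)]]); L=P[:,:2]@R.T
    O=R@np.array([692,364])
    q=(P[:,2]>71)&(P[:,2]<77)&(abs(L[:,1]-O[1])<140)&(L[:,0]>O[0]-35)&(L[:,0]<O[0]+40)
    F=L[q]; bins=np.round(F[:,1]/15); pts=[]
    for b in np.unique(bins):
        f=F[bins==b]
        if len(f)>6: pts.append((np.percentile(f[:,0],5),np.percentile(f[:,0],95),b*15))
    pts=np.array(pts); k=np.polyfit(pts[:,2],pts[:,0],1); k2=np.polyfit(pts[:,2],pts[:,1],1); print("slopes",k,k2, "y range",F[:,1].min(),F[:,1].max()); a-=np.arctan((k[0]+k2[0])/2)
print("yaw",a); ymid=(F[:,1].min()+F[:,1].max())/2; x=np.polyval(k,ymid); print("origin world",R.T@[x,ymid],"thick",np.polyval(k2,ymid)-x,"width",np.ptp(F[:,1]))
Q=P[(P[:,2]>82)&(P[:,2]<96)]; d=(Q[:,:2]-R.T@[x,ymid])@R.T
d=d[(abs(d[:,1])<110)&(d[:,0]>-110)&(d[:,0]<5)]
for s in (1,-1): print("pad",s,rectfit(d[(d[:,1]*s>3)]), np.percentile(d[d[:,1]*s>3],[2,98],axis=0))
E
```

```text
block (array([541.2 , 306.99,   0.27]), ((541.1195678710938, 307.0216064453125), (85.93572998046875, 190.61541748046875), 15.831382751464844), 1282)
slopes [ -0.03 779.73] [  0.02 792.11] y range -43.82318359126515 212.92960840507644
slopes [ -0.03 779.69] [  0.02 792.37] y range -50.535192763382675 206.49612803032392
slopes [ -0.03 779.56] [  0.03 792.28] y range -53.62656926658105 203.56131026306068
yaw 0.4016234660804812
origin world [685.95 373.53] thick 17.06125360387989 width 257.18787952964175
pad 1 ((-36.72650146484375, 45.01982498168945), (37.914852142333984, 84.04788970947266), 1.5059561729431152) [[-55.15   5.16]
 [-20.07  82.1 ]]
pad -1 ((-34.870933532714844, -52.873291015625), (100.03807830810547, 40.04325485229492), 87.31185150146484) [[-55.01 -98.8 ]
 [-15.74  -5.48]]
```

```bash
python3 -m jog '[{"tx":47,"ty":-11,"jaw":1},{"tx":47,"ty":-11,"jaw":1},{"tx":47,"ty":-11,"jaw":1},{"tx":47,"ty":-11,"jaw":1},{"tx":47,"ty":-11,"jaw":1}]' 30 && python3 -m jog '[{"az":0.17},{"az":0.17},{"az":0.17},{"az":0.17},{"az":0.17}]' && python3 -m jog '[{"az":0.17},{"az":0.16},{}]'
python3 - <<'E'
from h import *
np.set_printoptions(precision=2,suppress=True)
s=sense();print(s["joints"],s["eef_pos"],s["force"])
c=snap("wrist"); save(c,"pics/w1.png"); P=cloud(c).reshape(-1,3); P=P[np.isfinite(P[:,0])]
P=P[(P[:,2]>-10)&(P[:,2]<130)]; np.save("p1.npy",P)
print(w_from_c(c)[:3,3]); print("block",blockfit(P)); print(P[:,:2].min(0),P[:,:2].max(0))
E
```

```text
[-0.22  0.31  1.5   0.    1.33 -0.22] [525.     0.   231.27] [ 0.14  0.19 -0.59]
[525.24  76.89 373.17]schema error: expected keys tx, ty, tz, ax, ay, az, jaw
Traceback (most recent call last):
  File "h.py", line 49, in blockfit
    n,l,st,ce=cv2.connectedComponentsWithStats(img); b=1+np.argmax(st[1:,4]); Q=Q[l[ij[:,0],ij[:,1]]==b]
                                                         ~~~~~~~~~^^^^^^^^^^
ValueError: attempt to get argmax of an empty sequence
```

View pics/w1.png

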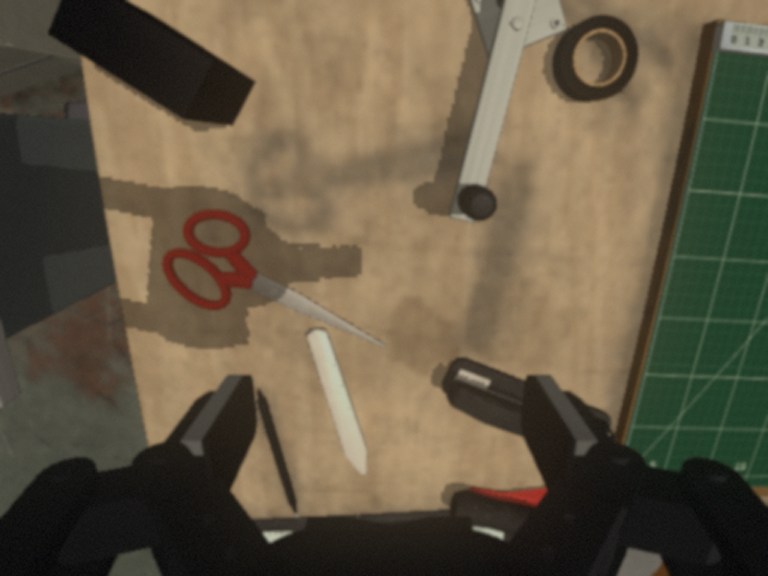

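The arm didn't move because every row needs all seven keys. The picture is the same view as before, with the knob at (478,202).

```bash
python3 -m jog '[{"tx":47,"ty":-11,"tz":0,"ax":0,"ay":0,"az":0,"jaw":1},{"tx":47,"ty":-11,"tz":0,"ax":0,"ay":0,"az":0,"jaw":1},{"tx":47,"ty":-11,"tz":0,"ax":0,"ay":0,"az":0,"jaw":1},{"tx":47,"ty":-11,"tz":0,"ax":0,"ay":0,"az":0,"jaw":1},{"tx":47,"ty":-11,"tz":0,"ax":0,"ay":0,"az":0,"jaw":1}]' 30 && python3 -m jog '[{"tx":0,"ty":0,"tz":0,"ax":0,"ay":0,"az":0.17,"jaw":1},{"tx":0,"ty":0,"tz":0,"ax":0,"ay":0,"az":0.17,"jaw":1},{"tx":0,"ty":0,"tz":0,"ax":0,"ay":0,"az":0.17,"jaw":1},{"tx":0,"ty":0,"tz":0,"ax":0,"ay":0,"az":0.17,"jaw":1},{"tx":0,"ty":0,"tz":0,"ax":0,"ay":0,"az":0.17,"jaw":1}]' && python3 -m jog '[{"tx":0,"ty":0,"tz":0,"ax":0,"ay":0,"az":0.17,"jaw":1},{"tx":0,"ty":0,"tz":0,"ax":0,"ay":0,"az":0.16,"jaw":1},{"tx":0,"ty":0,"tz":0,"ax":0,"ay":0,"az":0,"jaw":1}]'
python3 - <<'E'
from h import *
np.set_printoptions(precision=2,suppress=True)
s=sense();print(s["joints"],s["eef_pos"],s["ee_rot"],s["force"])
c=snap("wrist"); save(c,"pics/w2.png",scale=1.4); P=cloud(c).reshape(-1,3); P=P[np.isfinite(P[:,0])]
P=P[(P[:,2]>-10)&(P[:,2]<130)]; np.save("p1.npy",P)
print(w_from_c(c)[:3,3]); print("block",blockfit(P)); print(P[:,:2].min(0),P[:,:2].max(0))
E
```

```text
time_s: 2.12
eef_pos: [469.5, 236.5, 231.4]
ee_rot: [0.0, 0.707, 0.707, 0.0]
force: [0.2, -0.6, -0.2]
grip_width: 0.0
grip_force: 0.0
time_s: 2.75
eef_pos: [470.0, 235.0, 231.3]
ee_rot: [-0.0, 0.937, 0.35, -0.0]
force: [-0.0, -0.3, 0.3]
grip_width: 0.003
grip_force: 0.0
time_s: 3.12
eef_pos: [470.0, 235.0, 231.3]
ee_rot: [-0.0, 0.981, 0.195, 0.0]
force: [0.1, 0.8, 0.2]
grip_width: -0.002
grip_force: 0.0
[0.24 0.31 1.5  0.   1.33 1.42] [470.02 234.97 231.3 ] [-0.    0.98  0.19  0.  ] [0.14 0.84 0.21]
[541.07 264.51 373.19]
block (array([542.24, 303.56,   0.28]), ((542.1387939453125, 303.6450500488281), (86.64017486572266, 190.49302673339844), 16.117185592651367), 17030)
[ 290.08 -298.21] [752.44 576.23]
```

View pics/w2.png

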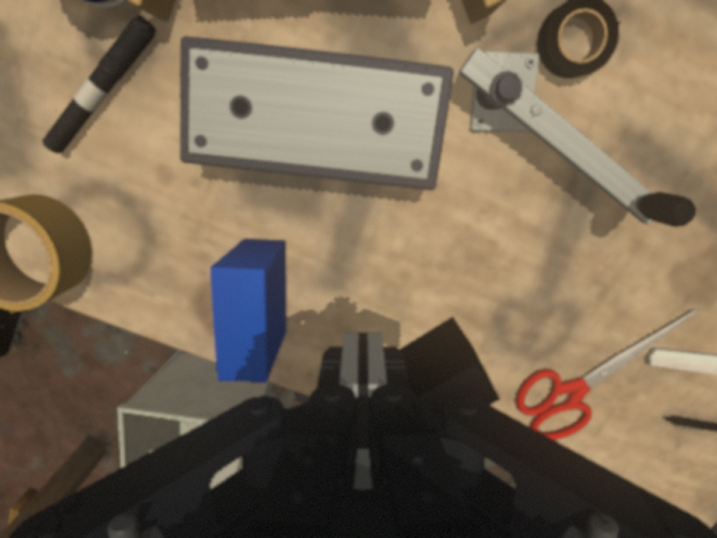

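The wrist view shows the block from (182,38) to (450,190), the bar pivot at (503,85), and its knob at (665,208). The jig is just above the frame, so I'll move ahead 120 mm for one look at the jig.

```bash
python3 -m jog '[{"tx":45,"ty":0,"tz":0,"ax":0,"ay":0,"az":0,"jaw":1},{"tx":45,"ty":0,"tz":0,"ax":0,"ay":0,"az":0,"jaw":1},{"tx":40,"ty":0,"tz":0,"ax":0,"ay":0,"az":0,"jaw":1},{"tx":0,"ty":0,"tz":0,"ax":0,"ay":0,"az":0,"jaw":1}]'
cat > jf.py <<'E'
from h import *
np.set_printoptions(precision=2,suppress=True)
c=snap("wrist"); save(c,"pics/w3.png",scale=1.4); P=cloud(c).reshape(-1,3); P=P[np.isfinite(P[:,0])]
P=P[(P[:,2]>-10)&(P[:,2]<130)]; np.save("p2.npy",P)
print(w_from_c(c)[:3,3]); print("block",blockfit(P)); print(P[:,:2].min(0),P[:,:2].max(0))
for q in ("gluing_jig","jig_mouth","pad_left","pad_right","bar_pivot"):
    for r in place_of(q,"wrist")[:2]: print(q,np.array(r["centre"]),round(r["conf"],2),at_z(c,r["centre"],{"pad_left":45,"pad_right":45,"bar_pivot":32}.get(q,0)))
S=2
img=np.zeros((600,700,3),np.uint8); sel=(P[:,0]>500)&(P[:,0]<800)&(P[:,1]>160)&(P[:,1]<510)
Q=P[sel]; o=np.argsort(Q[:,2]); Q=Q[o]; col=cv2.applyColorMap(np.clip(Q[:,2]*2.5,0,255).astype(np.uint8)[:,None],cv2.COLORMAP_JET)[:,0]
img[np.clip(((800-Q[:,0])*2).astype(int),0,599),np.clip(((510-Q[:,1])*2).astype(int),0,699)]=col
cv2.imwrite("pics/h3.png",np.vstack([img]));
E
python3 jf.py
```

```text
time_s: 3.68
eef_pos: [591.4, 284.8, 229.5]
ee_rot: [0.0, 0.981, 0.196, -0.001]
force: [-0.2, 0.1, -0.3]
grip_width: -0.001
grip_force: 0.0
[662.65 314.53 371.29]
block (array([542.56, 303.93,   0.28]), ((542.6622924804688, 303.8596496582031), (86.16429138183594, 189.57858276367188), 16.04961585998535), 12157)
[ 290.55 -251.28] [855.32 625.38]
gluing_jig [229.3  56.2] 0.88 [691.6  362.43   0.  ]
gluing_jig [486.3 334.5] 0.73 [ 479.79 -143.43    0.  ]
pad_left [180.8  65.2] 0.82 [662.15 398.25  45.  ]
pad_right [272.   71.9] 0.88 [690.71 312.12  45.  ]
pad_right [178.1  70.4] 0.64 [656.51 399.18  45.  ]
bar_pivot [352.4 186.2] 0.92 [614.47 178.04  32.  ]
bar_pivot [272.5  71.3] 0.7 [692.57 311.78  32.  ]
```

View pics/w3.png

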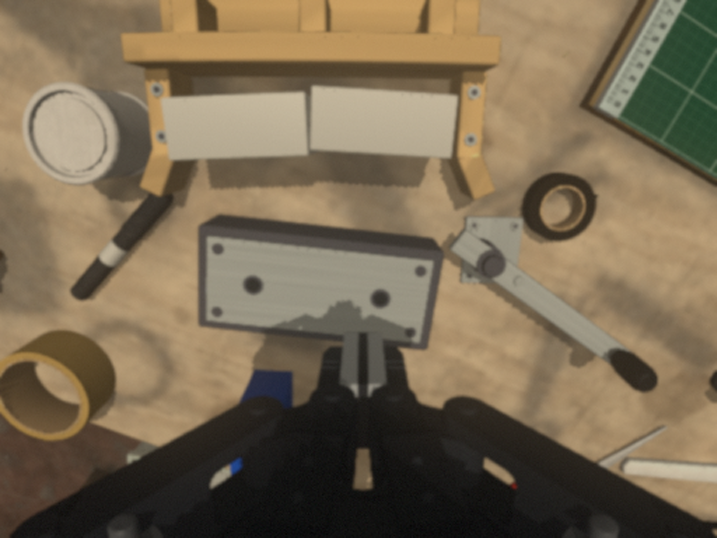

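View pics/h3.png

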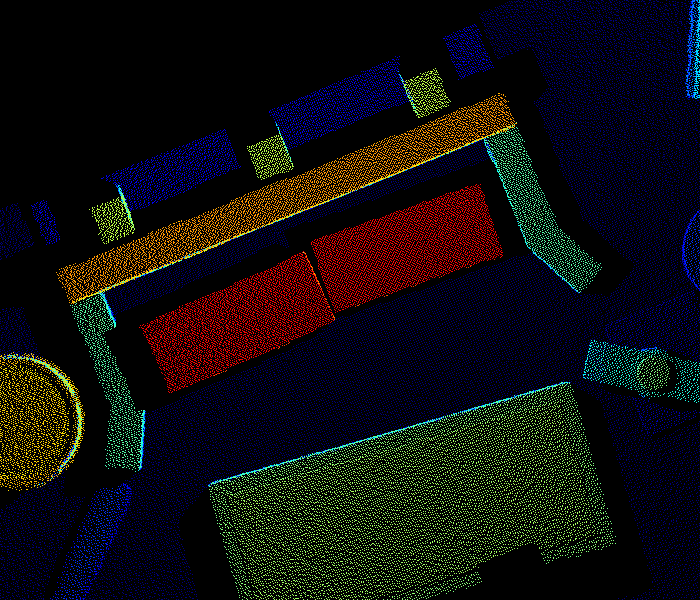

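The picture shows both white pads at (237,125) and (383,120), loose in front of the fence. The block is at (320,290), the bar pivot at (490,262), and the marker and tin sit clear on the left. Now a numeric fit of the jig from that cloud.

```bash
cat > jig.py <<'E'
from h import *
np.set_printoptions(precision=2,suppress=True)
P=np.load("p2.npy")
Q=P[(P[:,2]>70)&(P[:,2]<78)&(P[:,0]>630)&(P[:,0]<780)&(P[:,1]>220)&(P[:,1]<500)]
img=np.zeros((300,300),np.uint8); ij=((Q[:,:2]-[600,200])).astype(int); img[ij[:,0],ij[:,1]]=1
img=cv2.morphologyEx(cv2.morphologyEx(img,cv2.MORPH_CLOSE,np.ones((3,3))),cv2.MORPH_OPEN,np.ones((7,7)))
n,l,st,ce=cv2.connectedComponentsWithStats(img); b=1+np.argmax(st[1:,4]); Q=Q[l[ij[:,0],ij[:,1]]==b]
r=cv2.minAreaRect(Q[:,:2].astype(np.float32)); print(r)
bx=cv2.boxPoints(r); 
e=max((bx[1]-bx[0],bx[2]-bx[1]),key=np.linalg.norm); e=e/np.linalg.norm(e); e=e*np.sign(e[1]); a=np.arctan2(e[1],e[0])-np.pi/2
x=np.array([np.cos(a),np.sin(a)]); O=np.array(r[0])-x*min(r[1])/2; print("jig O",O,"yaw",a)
R=np.stack([x,e]); J=(P[:,:2]-O)@R.T
K=J[(P[:,2]>40)&(P[:,2]<52)]; k=K[(K[:,0]>-50)&(K[:,0]<-5)&(abs(K[:,1])<135)]
print("cheek inner",k[k[:,1]>0,1].min(),k[k[:,1]<0,1].max(), "pct",np.percentile(k[k[:,1]>0,1],2),np.percentile(k[k[:,1]<0,1],98))
D=J[(P[:,2]>82)&(P[:,2]<96)&(J[:,0]>-110)&(J[:,0]<10)&(abs(J[:,1])<110)]
# split pads by the gap
h=np.histogram(D[:,1],bins=np.arange(-30,30,1.5)); g=h[1][np.argmin(h[0])]; print("gap y",g)
for s in (1,-1): print("pad",rectfit(D[(D[:,1]-g)*s>1]))
b,_,_=blockfit(P); print("block in jig",R@(b[:2]-O),b[2]-a)
p=R@(np.array([614.5,178])-O); print("pivot",p)
np.save("jig.npy",[*O,a])
E
python3 jig.py
```

```text
((700.9868774414062, 366.74798583984375), (18.921470642089844, 241.74105834960938), 21.86595916748047)
jig O [692.21 363.22] yaw 0.38163304
cheek inner 102.69974976646189 -101.96271301685016 pct 103.13426283545996 -102.85887835674711
gap y -1.5
pad ((-39.65163803100586, 46.09882736206055), (38.98652267456055, 91.0285415649414), 2.129307746887207)
pad ((-36.15618133544922, -46.74929428100586), (89.58909606933594, 39.05522155761719), 86.68649291992188)
block in jig [-160.97    0.7 ] -0.10151869176985973
pivot [-141.1  -142.96]
```

```bash
cat > st.py <<'E'
# state in jig axes; exit 1 if the tool is pushed harder than argv[1]
import sys
from h import *
O=np.load("jig.npy"); s=sense(); q=s["ee_rot"]; c,n=np.cos(O[2]),np.sin(O[2]); R=np.array([[c,n],[-n,c]])
p=R@(s["eef_pos"][:2]-O[:2]); f=R@s["force"][:2]
print("t %.2f jig x %.1f y %.1f z %.1f yaw %.3f F x %.1f y %.1f z %.1f"%(s["time_s"],*p,s["eef_pos"][2],2*np.arctan2(q[2],q[1])-O[2],*f,s["force"][2]))
sys.exit(1 if len(sys.argv)>1 and np.linalg.norm(f)>float(sys.argv[1]) else 0)
E
cat > look.py <<'E'
from h import *
np.set_printoptions(precision=3,suppress=True)
import sys
O=np.load("jig.npy"); c,n=np.cos(O[2]),np.sin(O[2]); R=np.array([[c,n],[-n,c]])
w=snap(sys.argv[1] if len(sys.argv)>1 else "wrist"); P=cloud(w).reshape(-1,3); P=P[np.isfinite(P[:,0])&(P[:,2]>-10)&(P[:,2]<130)]
if len(sys.argv)>2: save(w,sys.argv[2],scale=1.4)
J=(P[:,:2]-O[:2])@R.T; m=(J[:,0]>-320)&(J[:,0]<-36)&(abs(J[:,1])<103)
try:
    b,r,k=blockfit(P[m]); print("block jig",R@(b[:2]-O[:2]),"yaw %.3f"%(b[2]-O[2]),np.round(r[1],1),k)
except Exception as e: print("block?",e)
D=J[(P[:,2]>82)&(P[:,2]<96)&(J[:,0]>-110)&(J[:,0]<10)&(abs(J[:,1])<110)]
if len(D)>100:
    for s in (1,-1):
        d=D[(D[:,1]+1)*s>2]
        if len(d)>50: r=rectfit(d); print("pad",np.round(r[0],1),np.round(r[1],1),round(r[2],1))
E
python3 -m jog '[{"tx":-55,"ty":22,"tz":20,"ax":0,"ay":0,"az":0.01,"jaw":1},{"tx":-54,"ty":21,"tz":30,"ax":0,"ay":0,"az":0,"jaw":1},{"tx":0,"ty":0,"tz":50,"ax":0,"ay":0,"az":0,"jaw":1},{"tx":0,"ty":0,"tz":50,"ax":0,"ay":0,"az":0,"jaw":1},{"tx":0,"ty":0,"tz":0,"ax":0,"ay":0,"az":0,"jaw":1}]' >/dev/null && python3 st.py
```

```text
t 4.60 jig x -232.5 y -77.3 z 80.7 yaw -0.001 F x 0.2 y -0.3 z -0.4
```

```bash
python3 -m jog '[{"tx":0,"ty":0,"tz":40,"ax":0,"ay":0,"az":0,"jaw":1},{"tx":0,"ty":0,"tz":21,"ax":0,"ay":0,"az":0,"jaw":1},{"tx":2,"ty":0,"tz":0,"ax":0,"ay":0,"az":0,"jaw":1},{"tx":2,"ty":0,"tz":0,"ax":0,"ay":0,"az":0,"jaw":1},{"tx":2,"ty":0,"tz":0,"ax":0,"ay":0,"az":0,"jaw":1}]' >/dev/null && python3 st.py 20 && python3 -m jog '[{"tx":2,"ty":0,"tz":-0.3,"ax":0,"ay":0,"az":0,"jaw":1},{"tx":2,"ty":0,"tz":-0.3,"ax":0,"ay":0,"az":0,"jaw":1},{"tx":2,"ty":0,"tz":-0.3,"ax":0,"ay":0,"az":0,"jaw":1}]' >/dev/null && python3 st.py 20 && python3 -m jog '[{"tx":2,"ty":0,"tz":-0.3,"ax":0,"ay":0,"az":0,"jaw":1},{"tx":2,"ty":0,"tz":-0.3,"ax":0,"ay":0,"az":0,"jaw":1},{"tx":2,"ty":0,"tz":-0.3,"ax":0,"ay":0,"az":0,"jaw":1}]' >/dev/null && python3 st.py 20
```

```text
t 5.22 jig x -224.6 y -77.6 z 22.9 yaw -0.001 F x -9.7 y 0.1 z 3.6
t 5.60 jig x -221.2 y -77.8 z 22.4 yaw -0.000 F x -12.9 y -4.5 z 2.2
t 5.97 jig x -215.1 y -77.9 z 23.0 yaw -0.001 F x -12.0 y -4.3 z -1.7
```

```bash
python3 -m jog '[{"tx":3,"ty":0,"tz":-0.3,"ax":0,"ay":0,"az":0,"jaw":1},{"tx":3,"ty":0,"tz":-0.3,"ax":0,"ay":0,"az":0,"jaw":1},{"tx":3,"ty":0,"tz":-0.3,"ax":0,"ay":0,"az":0,"jaw":1}]' >/dev/null && python3 st.py 20 && python3 -m jog '[{"tx":3,"ty":0,"tz":-0.3,"ax":0,"ay":0,"az":0,"jaw":1},{"tx":3,"ty":0,"tz":-0.3,"ax":0,"ay":0,"az":0,"jaw":1},{"tx":3,"ty":0,"tz":-0.3,"ax":0,"ay":0,"az":0,"jaw":1}]' >/dev/null && python3 st.py 20 && python3 -m jog '[{"tx":3,"ty":0,"tz":-0.3,"ax":0,"ay":0,"az":0,"jaw":1},{"tx":3,"ty":0,"tz":-0.3,"ax":0,"ay":0,"az":0,"jaw":1},{"tx":3,"ty":0,"tz":-0.3,"ax":0,"ay":0,"az":0,"jaw":1}]' >/dev/null && python3 st.py 20; python3 look.py scene
```

```text
t 6.35 jig x -206.2 y -78.0 z 23.7 yaw -0.000 F x -12.5 y -5.9 z -3.0
t 6.72 jig x -197.3 y -78.0 z 24.4 yaw -0.000 F x -13.5 y -4.2 z -3.0
t 7.10 jig x -188.2 y -78.1 z 25.3 yaw -0.000 F x -10.3 y -5.1 z -3.9
block jig [-145.866    5.865] yaw 0.163 [ 85.7 194.5] 1274
pad [-40.1  48.8] [39.  98.3] 5.6
pad [-36.9 -47.3] [89.7 40.5] 88.1
```

```bash
python3 -m jog '[{"tx":-38,"ty":0,"tz":-5,"ax":0,"ay":0,"az":0,"jaw":1},{"tx":0,"ty":-52,"tz":0,"ax":0,"ay":0,"az":0,"jaw":1},{"tx":0,"ty":-52,"tz":0,"ax":0,"ay":0,"az":0,"jaw":1},{"tx":0,"ty":-50,"tz":0,"ax":0,"ay":0,"az":0,"jaw":1},{"tx":3,"ty":0,"tz":0,"ax":0,"ay":0,"az":0,"jaw":1}]' >/dev/null && python3 st.py 20 && python3 -m jog '[{"tx":3,"ty":0,"tz":-0.3,"ax":0,"ay":0,"az":0,"jaw":1},{"tx":3,"ty":0,"tz":-0.3,"ax":0,"ay":0,"az":0,"jaw":1},{"tx":3,"ty":0,"tz":-0.3,"ax":0,"ay":0,"az":0,"jaw":1}]' >/dev/null && python3 st.py 20 && python3 -m jog '[{"tx":3,"ty":0,"tz":-0.3,"ax":0,"ay":0,"az":0,"jaw":1},{"tx":3,"ty":0,"tz":-0.3,"ax":0,"ay":0,"az":0,"jaw":1},{"tx":3,"ty":0,"tz":-0.3,"ax":0,"ay":0,"az":0,"jaw":1}]' >/dev/null && python3 st.py 20
```

```text
t 7.78 jig x -220.2 y 79.4 z 32.2 yaw 0.003 F x 0.1 y -0.2 z -0.9
t 8.15 jig x -213.9 y 75.4 z 31.5 yaw -0.002 F x -16.9 y 0.1 z 6.4
t 8.53 jig x -205.8 y 76.1 z 31.5 yaw -0.002 F x -14.2 y 3.3 z -0.0
```

```bash
python3 -m jog '[{"tx":3,"ty":0,"tz":-0.3,"ax":0,"ay":0,"az":0,"jaw":1},{"tx":3,"ty":0,"tz":-0.3,"ax":0,"ay":0,"az":0,"jaw":1},{"tx":3,"ty":0,"tz":-0.3,"ax":0,"ay":0,"az":0,"jaw":1},{"tx":3,"ty":0,"tz":-0.3,"ax":0,"ay":0,"az":0,"jaw":1}]' >/dev/null && python3 st.py 20 && python3 -m jog '[{"tx":3,"ty":0,"tz":-0.3,"ax":0,"ay":0,"az":0,"jaw":1},{"tx":3,"ty":0,"tz":-0.3,"ax":0,"ay":0,"az":0,"jaw":1},{"tx":3,"ty":0,"tz":-0.3,"ax":0,"ay":0,"az":0,"jaw":1},{"tx":3,"ty":0,"tz":-0.3,"ax":0,"ay":0,"az":0,"jaw":1}]' >/dev/null && python3 st.py 20 && python3 -m jog '[{"tx":3,"ty":0,"tz":-0.3,"ax":0,"ay":0,"az":0,"jaw":1},{"tx":3,"ty":0,"tz":-0.3,"ax":0,"ay":0,"az":0,"jaw":1},{"tx":3,"ty":0,"tz":-0.3,"ax":0,"ay":0,"az":0,"jaw":1},{"tx":3,"ty":0,"tz":-0.3,"ax":0,"ay":0,"az":0,"jaw":1}]' >/dev/null && python3 st.py 20; python3 look.py scene
```

```text
t 9.03 jig x -193.8 y 76.3 z 32.4 yaw -0.002 F x -13.5 y 4.8 z -0.8
t 9.53 jig x -181.9 y 76.3 z 33.2 yaw -0.002 F x -12.5 y 5.5 z -3.4
t 10.03 jig x -169.9 y 76.4 z 34.3 yaw -0.002 F x -12.6 y 5.5 z -4.1
block jig [-122.143   24.925] yaw -0.142 [ 84.3 146.7] 695
pad [-40.2  49.5] [38.  95.8] 3.5
pad [-36.4 -47.5] [89.8 39. ] 87.6
```

```bash
python3 -m jog '[{"tx":-40,"ty":0,"tz":-20,"ax":0,"ay":0,"az":0,"jaw":1},{"tx":-5,"ty":35,"tz":-40,"ax":0,"ay":0,"az":0,"jaw":1},{"tx":0,"ty":40,"tz":-40,"ax":0,"ay":0,"az":0,"jaw":1},{"tx":0,"ty":0,"tz":0,"ax":0,"ay":0,"az":0,"jaw":1}]' >/dev/null && python3 st.py; python3 look.py wrist pics/w4.png
```

```text
t 10.57 jig x -209.7 y -1.8 z 139.8 yaw -0.005 F x -0.0 y 0.9 z -1.3
block jig [-126.123    0.769] yaw -0.160 [ 86.4 190.2] 32266
```

View pics/w4.png

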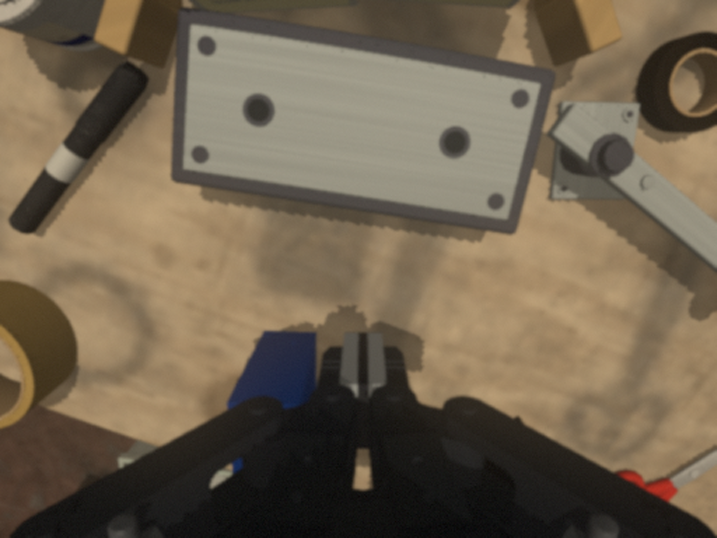

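The picture shows the block at (360,120), still tilted, and clear of the pivot plate at (595,150) and the marker at (80,145). The fit puts its centre at jig (-126, 0.8) with yaw -0.16. The right end is next.

```bash
python3 -m jog '[{"tx":2,"ty":36,"tz":0,"ax":0,"ay":0,"az":0.004,"jaw":1},{"tx":2,"ty":36,"tz":17,"ax":0,"ay":0,"az":0,"jaw":1},{"tx":0,"ty":0,"tz":50,"ax":0,"ay":0,"az":0,"jaw":1},{"tx":0,"ty":0,"tz":50,"ax":0,"ay":0,"az":0,"jaw":1},{"tx":2,"ty":0,"tz":0,"ax":0,"ay":0,"az":0,"jaw":1}]' >/dev/null && python3 st.py 20 && python3 -m jog '[{"tx":3,"ty":0,"tz":-0.3,"ax":0,"ay":0,"az":0,"jaw":1},{"tx":3,"ty":0,"tz":-0.3,"ax":0,"ay":0,"az":0,"jaw":1},{"tx":3,"ty":0,"tz":-0.3,"ax":0,"ay":0,"az":0,"jaw":1}]' >/dev/null && python3 st.py 20 && python3 -m jog '[{"tx":3,"ty":0,"tz":-0.3,"ax":0,"ay":0,"az":0,"jaw":1},{"tx":3,"ty":0,"tz":-0.3,"ax":0,"ay":0,"az":0,"jaw":1},{"tx":3,"ty":0,"tz":-0.3,"ax":0,"ay":0,"az":0,"jaw":1}]' >/dev/null && python3 st.py 20 && python3 -m jog '[{"tx":3,"ty":0,"tz":-0.3,"ax":0,"ay":0,"az":0,"jaw":1},{"tx":3,"ty":0,"tz":-0.3,"ax":0,"ay":0,"az":0,"jaw":1},{"tx":3,"ty":0,"tz":-0.3,"ax":0,"ay":0,"az":0,"jaw":1}]' >/dev/null && python3 st.py 20
```

```text
t 11.25 jig x -208.3 y -69.8 z 15.6 yaw -0.005 F x -0.4 y 0.2 z 1.0
t 11.62 jig x -195.7 y -70.7 z 21.7 yaw -0.005 F x 0.1 y -0.1 z 0.3
t 12.00 jig x -191.0 y -70.7 z 20.3 yaw -0.004 F x -16.5 y -2.1 z 2.8
t 12.38 jig x -181.9 y -71.1 z 20.8 yaw -0.005 F x -14.4 y -5.1 z -0.4
```

```bash
python3 -m jog '[{"tx":3,"ty":0,"tz":-0.3,"ax":0,"ay":0,"az":0,"jaw":1},{"tx":3,"ty":0,"tz":-0.3,"ax":0,"ay":0,"az":0,"jaw":1},{"tx":3,"ty":0,"tz":-0.3,"ax":0,"ay":0,"az":0,"jaw":1}]' >/dev/null && python3 st.py 20 && python3 -m jog '[{"tx":3,"ty":0,"tz":-0.3,"ax":0,"ay":0,"az":0,"jaw":1},{"tx":3,"ty":0,"tz":-0.3,"ax":0,"ay":0,"az":0,"jaw":1},{"tx":3,"ty":0,"tz":-0.3,"ax":0,"ay":0,"az":0,"jaw":1}]' >/dev/null && python3 st.py 20 && python3 -m jog '[{"tx":3,"ty":0,"tz":-0.3,"ax":0,"ay":0,"az":0,"jaw":1},{"tx":3,"ty":0,"tz":-0.3,"ax":0,"ay":0,"az":0,"jaw":1},{"tx":2,"ty":0,"tz":-0.3,"ax":0,"ay":0,"az":0,"jaw":1}]' >/dev/null && python3 st.py 20
python3 -m jog '[{"tx":-30,"ty":0,"tz":-5,"ax":0,"ay":0,"az":0,"jaw":1},{"tx":-12,"ty":-35,"tz":-40,"ax":0,"ay":0,"az":0,"jaw":1},{"tx":0,"ty":-40,"tz":-50,"ax":0,"ay":0,"az":0,"jaw":1},{"tx":0,"ty":0,"tz":-10,"ax":0,"ay":0,"az":0,"jaw":1}]' >/dev/null && python3 st.py; python3 look.py wrist
```

```text
t 12.75 jig x -172.9 y -71.3 z 21.5 yaw -0.005 F x -13.5 y -4.4 z -1.8
t 13.12 jig x -164.0 y -71.4 z 22.1 yaw -0.005 F x -13.1 y -5.5 z -3.5
t 13.50 jig x -156.1 y -71.5 z 22.8 yaw -0.005 F x -12.6 y -5.0 z -4.0
t 14.00 jig x -193.1 y 5.5 z 132.3 yaw -0.002 F x -0.4 y -0.6 z -0.1
block jig [-107.855    3.184] yaw 0.133 [ 99.6 189.8] 35239
```

```bash
sed -i 's/Q=P\[(P\[:,2\]>49)&(P\[:,2\]<58)\]/Q=P[(P[:,2]>49)\&(P[:,2]<58)]; zm=np.median(Q[:,2]); Q=Q[abs(Q[:,2]-zm)<2.5]/' h.py
cat >> look.py <<'E'
# back edge of the block, from its top points, binned along jig y
Q=P[m&(P[:,2]>50)&(P[:,2]<58)]; q=(Q[:,:2]-O[:2])@R.T; bn=np.round(q[:,1]/10)*10; e=[]
for b in np.arange(-80,81,10):
    t=q[bn==b][:,0]
    if len(t)>30: e.append((b,np.percentile(t,0.5)))
e=np.array(e)
for _ in range(3):
    k=np.polyfit(e[:,0],e[:,1],1); r=abs(np.polyval(k,e[:,0])-e[:,1]); e=e[r<max(2,np.median(r)*2)]
print("back edge at y=0: %.1f yaw %.3f n %d -> centre x ~ %.1f; top z %.1f"%(k[1],-np.arctan(k[0]),len(e),k[1]+43*np.cos(np.arctan(k[0])),np.median(Q[:,2])))
print("ends y",np.percentile(q[:,1],[.3,99.7]), "x max by y",[(int(b),round(float(np.percentile(q[bn==b][:,0],99.5)),1)) for b in (-80,-40,0,40,80)])
E
python3 look.py wrist; python3 look.py scene
```

```text
block jig [-107.612    2.895] yaw 0.130 [ 97.9 188.4] 33049
back edge at y=0: -151.0 yaw 0.113 n 12 -> centre x ~ -108.3; top z 54.0
ends y [-91.368  97.66 ] x max by y [(-80, -55.6), (-40, -55.0), (0, -56.7), (40, -58.3), (80, -59.8)]
block jig [-107.564    7.401] yaw 0.108 [ 86.7 189.7] 965
pad [-40.2  49.7] [37.6 95.3] 4.3
pad [-35.7 -46.9] [87.2 39.9] 89.5
back edge at y=0: -149.9 yaw 0.104 n 12 -> centre x ~ -107.1; top z 53.6
ends y [-87.32  100.405] x max by y [(-80, -56.5), (-40, -54.1), (0, -66.8), (40, -57.7), (80, -58.9)]
```

```bash
python3 -m jog '[{"tx":4,"ty":-39,"tz":0,"ax":0,"ay":0,"az":0.002,"jaw":1},{"tx":4,"ty":-39,"tz":10,"ax":0,"ay":0,"az":0,"jaw":1},{"tx":0,"ty":0,"tz":50,"ax":0,"ay":0,"az":0,"jaw":1},{"tx":0,"ty":0,"tz":48,"ax":0,"ay":0,"az":0,"jaw":1},{"tx":1,"ty":0,"tz":0,"ax":0,"ay":0,"az":0,"jaw":1}]' >/dev/null && python3 st.py 20 && python3 -m jog '[{"tx":3,"ty":0,"tz":-0.3,"ax":0,"ay":0,"az":0,"jaw":1},{"tx":3,"ty":0,"tz":-0.3,"ax":0,"ay":0,"az":0,"jaw":1},{"tx":2,"ty":0,"tz":-0.3,"ax":0,"ay":0,"az":0,"jaw":1}]' >/dev/null && python3 st.py 20 && python3 -m jog '[{"tx":2,"ty":0,"tz":-0.3,"ax":0,"ay":0,"az":0,"jaw":1},{"tx":2,"ty":0,"tz":-0.3,"ax":0,"ay":0,"az":0,"jaw":1},{"tx":2,"ty":0,"tz":-0.3,"ax":0,"ay":0,"az":0,"jaw":1}]' >/dev/null && python3 st.py 20 && python3 -m jog '[{"tx":3,"ty":0,"tz":-0.4,"ax":0,"ay":0,"az":0,"jaw":1},{"tx":3,"ty":0,"tz":-0.4,"ax":0,"ay":0,"az":0,"jaw":1}]' >/dev/null && python3 st.py 20
```

```text
t 14.78 jig x -187.6 y 80.1 z 16.2 yaw -0.008 F x -0.2 y -0.2 z 0.7
t 15.15 jig x -176.0 y 81.1 z 22.9 yaw -0.007 F x 0.3 y -0.4 z 0.1
t 15.53 jig x -173.4 y 81.4 z 22.0 yaw -0.006 F x -16.3 y 0.3 z 6.8
t 15.78 jig x -168.2 y 82.2 z 22.1 yaw -0.006 F x -13.4 y 5.4 z 0.4
```

```bash
python3 -m jog '[{"tx":3,"ty":0,"tz":-0.4,"ax":0,"ay":0,"az":0,"jaw":1},{"tx":3,"ty":0,"tz":-0.4,"ax":0,"ay":0,"az":0,"jaw":1}]' >/dev/null && python3 st.py 20 && python3 -m jog '[{"tx":3,"ty":0,"tz":-0.4,"ax":0,"ay":0,"az":0,"jaw":1},{"tx":3,"ty":0,"tz":-0.4,"ax":0,"ay":0,"az":0,"jaw":1}]' >/dev/null && python3 st.py 20 && python3 -m jog '[{"tx":3,"ty":0,"tz":-0.4,"ax":0,"ay":0,"az":0,"jaw":1},{"tx":3,"ty":0,"tz":-0.4,"ax":0,"ay":0,"az":0,"jaw":1}]' >/dev/null && python3 st.py 20
python3 -m jog '[{"tx":-30,"ty":0,"tz":-5,"ax":0,"ay":0,"az":0,"jaw":1},{"tx":-12,"ty":35,"tz":-40,"ax":0,"ay":0,"az":0,"jaw":1},{"tx":0,"ty":42,"tz":-50,"ax":0,"ay":0,"az":0,"jaw":1},{"tx":0,"ty":0,"tz":-20,"ax":0,"ay":0,"az":0,"jaw":1}]' >/dev/null && python3 st.py; python3 look.py wrist; python3 look.py scene
```

```text
t 16.02 jig x -162.2 y 82.3 z 22.5 yaw -0.006 F x -13.4 y 4.8 z -0.8
t 16.27 jig x -156.3 y 82.3 z 23.0 yaw -0.006 F x -12.5 y 5.0 z -2.2
t 16.52 jig x -150.6 y 82.3 z 23.5 yaw -0.006 F x -13.9 y 5.1 z -2.9
t 17.02 jig x -188.3 y 3.8 z 141.6 yaw -0.010 F x 0.3 y -0.7 z 1.0
block jig [-97.705   1.13 ] yaw -0.036 [ 91.4 188.6] 30988
pad [-55.2  42.9] [80.8  1.4] 87.5
pad [-55.9 -69.4] [ 1.4 41.8] 0.4
back edge at y=0: -142.1 yaw -0.051 n 12 -> centre x ~ -99.1; top z 54.0
ends y [-92.251  95.233] x max by y [(-80, -55.6), (-40, -54.7), (0, -53.7), (40, -55.2), (80, -52.8)]
block jig [-99.383   5.067] yaw -0.070 [ 91.7 190.9] 989
pad [-34.7  49. ] [94.2 40.1] 86.6
pad [-35.6 -47.6] [89.5 39.6] 88.6
back edge at y=0: -141.5 yaw -0.063 n 12 -> centre x ~ -98.6; top z 53.6
ends y [-90.286  99.588] x max by y [(-80, -55.7), (-40, -53.5), (0, -59.4), (40, -54.6), (80, -51.5)]
```

```bash
python3 -m jog '[{"tx":8,"ty":43,"tz":0,"ax":0,"ay":0,"az":0.008,"jaw":1},{"tx":6,"ty":43,"tz":17,"ax":0,"ay":0,"az":0,"jaw":1},{"tx":0,"ty":0,"tz":52,"ax":0,"ay":0,"az":0,"jaw":1},{"tx":0,"ty":0,"tz":50,"ax":0,"ay":0,"az":0,"jaw":1},{"tx":1,"ty":0,"tz":0,"ax":0,"ay":0,"az":0,"jaw":1}]' >/dev/null && python3 st.py 20 && python3 -m jog '[{"tx":3,"ty":0,"tz":-0.3,"ax":0,"ay":0,"az":0,"jaw":1},{"tx":3,"ty":0,"tz":-0.3,"ax":0,"ay":0,"az":0,"jaw":1},{"tx":2,"ty":0,"tz":-0.3,"ax":0,"ay":0,"az":0,"jaw":1}]' >/dev/null && python3 st.py 20 && python3 -m jog '[{"tx":2,"ty":0,"tz":-0.3,"ax":0,"ay":0,"az":0,"jaw":1},{"tx":2,"ty":0,"tz":-0.3,"ax":0,"ay":0,"az":0,"jaw":1},{"tx":2,"ty":0,"tz":-0.3,"ax":0,"ay":0,"az":0,"jaw":1}]' >/dev/null && python3 st.py 20 && python3 -m jog '[{"tx":2,"ty":0,"tz":-0.3,"ax":0,"ay":0,"az":0,"jaw":1},{"tx":2,"ty":0,"tz":-0.3,"ax":0,"ay":0,"az":0,"jaw":1}]' >/dev/null && python3 st.py 20
```

```text
t 17.75 jig x -178.0 y -79.2 z 15.4 yaw -0.014 F x -0.3 y 0.2 z -0.0
t 18.12 jig x -166.4 y -80.2 z 21.8 yaw -0.015 F x 1.3 y 0.0 z 0.4
t 18.50 jig x -161.2 y -80.3 z 21.4 yaw -0.015 F x 1.3 y 0.3 z -0.6
t 18.75 jig x -159.2 y -80.3 z 21.4 yaw -0.015 F x -15.1 y -0.9 z 6.9
```

```bash
python3 -m jog '[{"tx":2,"ty":0,"tz":-0.3,"ax":0,"ay":0,"az":0,"jaw":1},{"tx":2,"ty":0,"tz":-0.3,"ax":0,"ay":0,"az":0,"jaw":1},{"tx":2,"ty":0,"tz":-0.3,"ax":0,"ay":0,"az":0,"jaw":1}]' >/dev/null && python3 st.py 20 && python3 -m jog '[{"tx":2,"ty":0,"tz":-0.3,"ax":0,"ay":0,"az":0,"jaw":1},{"tx":2,"ty":0,"tz":-0.3,"ax":0,"ay":0,"az":0,"jaw":1},{"tx":2,"ty":0,"tz":-0.3,"ax":0,"ay":0,"az":0,"jaw":1}]' >/dev/null && python3 st.py 18 && python3 -m jog '[{"tx":2,"ty":0,"tz":-0.3,"ax":0,"ay":0,"az":0,"jaw":1},{"tx":2,"ty":0,"tz":-0.3,"ax":0,"ay":0,"az":0,"jaw":1}]' >/dev/null && python3 st.py 18 && python3 -m jog '[{"tx":1,"ty":0,"tz":-0.2,"ax":0,"ay":0,"az":0,"jaw":1},{"tx":1,"ty":0,"tz":-0.2,"ax":0,"ay":0,"az":0,"jaw":1}]' >/dev/null && python3 st.py 18 
python3 -m jog '[{"tx":-30,"ty":0,"tz":-5,"ax":0,"ay":0,"az":0,"jaw":1},{"tx":-12,"ty":-35,"tz":-40,"ax":0,"ay":0,"az":0,"jaw":1},{"tx":0,"ty":-44,"tz":-50,"ax":0,"ay":0,"az":-0.015,"jaw":1},{"tx":0,"ty":0,"tz":-20,"ax":0,"ay":0,"az":0,"jaw":1}]' >/dev/null && python3 st.py; python3 look.py wrist; python3 look.py scene
```

```text
t 19.12 jig x -154.3 y -81.0 z 21.5 yaw -0.015 F x -13.4 y -5.7 z 0.2
t 19.50 jig x -148.7 y -81.0 z 21.7 yaw -0.015 F x -13.0 y -4.2 z -3.6
t 19.75 jig x -144.7 y -81.0 z 22.1 yaw -0.015 F x -12.0 y -4.4 z -3.8
t 20.00 jig x -142.7 y -81.0 z 22.4 yaw -0.015 F x -11.5 y -4.9 z -4.2
t 20.50 jig x -179.5 y -1.2 z 139.7 yaw 0.003 F x -0.1 y -0.4 z 1.0
block jig [-92.487   2.664] yaw 0.055 [ 87.4 188.5] 31185
pad [-51.4  45.9] [89.7  6.6] 89.6
pad [-48.1 -36.2] [ 1.9 65.5] 2.4
back edge at y=0: -135.2 yaw 0.069 n 17 -> centre x ~ -92.3; top z 54.1
ends y [-91.505  96.377] x max by y [(-80, -44.7), (-40, -47.6), (0, -49.7), (40, -51.7), (80, -53.4)]
block jig [-92.216   5.469] yaw 0.045 [ 88.2 188.6] 983
pad [-33.9  48.7] [38.6 93.2] 4.8
pad [-27.2 -46.5] [39.1 88.8] 3.4
back edge at y=0: -134.2 yaw 0.061 n 13 -> centre x ~ -91.3; top z 53.6
ends y [-86.961  99.487] x max by y [(-80, -44.3), (-40, -47.9), (0, -51.3), (40, -51.3), (80, -53.0)]
```

```bash
python3 -m jog '[{"tx":8,"ty":-42,"tz":0,"ax":0,"ay":0,"az":0,"jaw":1},{"tx":6,"ty":-43,"tz":17,"ax":0,"ay":0,"az":0,"jaw":1},{"tx":0,"ty":0,"tz":50,"ax":0,"ay":0,"az":0,"jaw":1},{"tx":0,"ty":0,"tz":50,"ax":0,"ay":0,"az":0,"jaw":1},{"tx":1,"ty":0,"tz":0,"ax":0,"ay":0,"az":0,"jaw":1}]' >/dev/null && python3 st.py 20 && python3 -m jog '[{"tx":3,"ty":0,"tz":-0.3,"ax":0,"ay":0,"az":0,"jaw":1},{"tx":3,"ty":0,"tz":-0.3,"ax":0,"ay":0,"az":0,"jaw":1},{"tx":2,"ty":0,"tz":-0.3,"ax":0,"ay":0,"az":0,"jaw":1}]' >/dev/null && python3 st.py 20 && python3 -m jog '[{"tx":2,"ty":0,"tz":-0.3,"ax":0,"ay":0,"az":0,"jaw":1},{"tx":2,"ty":0,"tz":-0.3,"ax":0,"ay":0,"az":0,"jaw":1},{"tx":2,"ty":0,"tz":-0.3,"ax":0,"ay":0,"az":0,"jaw":1}]' >/dev/null && python3 st.py 20 && python3 -m jog '[{"tx":2,"ty":0,"tz":-0.3,"ax":0,"ay":0,"az":0,"jaw":1},{"tx":2,"ty":0,"tz":-0.3,"ax":0,"ay":0,"az":0,"jaw":1}]' >/dev/null && python3 st.py 20
```

```text
t 21.23 jig x -167.9 y 80.7 z 15.1 yaw -0.001 F x -0.6 y 0.2 z -0.2
t 21.60 jig x -156.2 y 81.3 z 22.0 yaw -0.000 F x 0.5 y -0.7 z 0.7
t 21.98 jig x -153.6 y 81.5 z 21.0 yaw 0.001 F x -16.1 y -0.4 z 7.6
t 22.23 jig x -150.6 y 82.4 z 21.0 yaw 0.001 F x -16.2 y 4.6 z 4.8
```

```bash
python3 -m jog '[{"tx":2,"ty":0,"tz":-0.3,"ax":0,"ay":0,"az":0,"jaw":1},{"tx":2,"ty":0,"tz":-0.3,"ax":0,"ay":0,"az":0,"jaw":1},{"tx":2,"ty":0,"tz":-0.3,"ax":0,"ay":0,"az":0,"jaw":1}]' >/dev/null && python3 st.py 20 && python3 -m jog '[{"tx":2,"ty":0,"tz":-0.3,"ax":0,"ay":0,"az":0,"jaw":1},{"tx":1.5,"ty":0,"tz":-0.3,"ax":0,"ay":0,"az":0,"jaw":1}]' >/dev/null && python3 st.py 18 && python3 -m jog '[{"tx":1,"ty":0,"tz":-0.2,"ax":0,"ay":0,"az":0,"jaw":1},{"tx":1,"ty":0,"tz":-0.2,"ax":0,"ay":0,"az":0,"jaw":1}]' >/dev/null && python3 st.py 18 && python3 -m jog '[{"tx":0.7,"ty":0,"tz":-0.1,"ax":0,"ay":0,"az":0,"jaw":1}]' >/dev/null && python3 st.py 18 
python3 -m jog '[{"tx":-30,"ty":0,"tz":-5,"ax":0,"ay":0,"az":0,"jaw":1},{"tx":-12,"ty":35,"tz":-40,"ax":0,"ay":0,"az":0,"jaw":1},{"tx":0,"ty":44,"tz":-50,"ax":0,"ay":0,"az":0,"jaw":1},{"tx":0,"ty":0,"tz":-20,"ax":0,"ay":0,"az":0,"jaw":1}]' >/dev/null && python3 st.py; python3 look.py wrist; python3 look.py scene
```

```text
t 22.60 jig x -144.8 y 82.7 z 21.2 yaw 0.001 F x -14.0 y 4.8 z 0.4
t 22.85 jig x -141.4 y 82.7 z 21.4 yaw 0.001 F x -13.1 y 5.0 z -3.3
t 23.10 jig x -139.5 y 82.6 z 21.6 yaw 0.001 F x -12.5 y 4.2 z -4.0
t 23.23 jig x -138.8 y 82.6 z 21.7 yaw 0.001 F x -13.2 y 5.0 z -2.9
t 23.73 jig x -175.9 y 2.5 z 139.1 yaw -0.003 F x -0.5 y 1.2 z -1.1
block jig [-86.531   1.572] yaw -0.031 [ 87.5 188.3] 31664
pad [-43.8  32.1] [60.9  1.1] 88.9
pad [-45.3 -46.9] [ 2.5 86.8] 0.1
back edge at y=0: -129.6 yaw -0.042 n 17 -> centre x ~ -86.7; top z 54.0
ends y [-92.063  95.1  ] x max by y [(-80, -45.7), (-40, -45.4), (0, -44.3), (40, -43.2), (80, -41.3)]
block jig [-86.34    7.315] yaw -0.037 [ 87.7 188.2] 950
pad [-24.7  46.9] [92.3 37. ] 87.2
pad [-25.9 -48.1] [89.  40.3] 88.2
back edge at y=0: -129.1 yaw -0.026 n 14 -> centre x ~ -86.1; top z 53.7
ends y [-90.738  99.388] x max by y [(-80, -46.4), (-40, -44.3), (0, -49.1), (40, -42.4), (80, -43.1)]
```

```bash
python3 -m jog '[{"tx":8,"ty":43,"tz":0,"ax":0,"ay":0,"az":0,"jaw":1},{"tx":8,"ty":43,"tz":17,"ax":0,"ay":0,"az":-0.005,"jaw":1},{"tx":0,"ty":0,"tz":50,"ax":0,"ay":0,"az":0,"jaw":1},{"tx":0,"ty":0,"tz":50,"ax":0,"ay":0,"az":0,"jaw":1},{"tx":1,"ty":0,"tz":0,"ax":0,"ay":0,"az":0,"jaw":1}]' >/dev/null && python3 st.py 20 && python3 -m jog '[{"tx":2,"ty":0,"tz":-0.3,"ax":0,"ay":0,"az":0,"jaw":1},{"tx":2,"ty":0,"tz":-0.3,"ax":0,"ay":0,"az":0,"jaw":1},{"tx":2,"ty":0,"tz":-0.3,"ax":0,"ay":0,"az":0,"jaw":1}]' >/dev/null && python3 st.py 20 && python3 -m jog '[{"tx":2,"ty":0,"tz":-0.3,"ax":0,"ay":0,"az":0,"jaw":1},{"tx":2,"ty":0,"tz":-0.3,"ax":0,"ay":0,"az":0,"jaw":1},{"tx":2,"ty":0,"tz":-0.3,"ax":0,"ay":0,"az":0,"jaw":1}]' >/dev/null && python3 st.py 20 && python3 -m jog '[{"tx":1.5,"ty":0,"tz":-0.3,"ax":0,"ay":0,"az":0,"jaw":1},{"tx":1.5,"ty":0,"tz":-0.3,"ax":0,"ay":0,"az":0,"jaw":1}]' >/dev/null && python3 st.py 20
```

```text
t 24.45 jig x -162.6 y -80.1 z 14.7 yaw 0.006 F x 0.1 y 0.3 z 0.2
t 24.82 jig x -153.1 y -80.9 z 21.3 yaw 0.005 F x 0.1 y 0.6 z 0.4
t 25.20 jig x -147.8 y -80.9 z 20.8 yaw 0.005 F x 1.6 y -0.6 z -0.9
t 25.45 jig x -145.9 y -80.9 z 21.1 yaw 0.005 F x -9.2 y -0.6 z 3.7
```

```bash
python3 -m jog '[{"tx":2,"ty":0,"tz":-0.3,"ax":0,"ay":0,"az":0,"jaw":1},{"tx":2,"ty":0,"tz":-0.3,"ax":0,"ay":0,"az":0,"jaw":1}]' >/dev/null && python3 st.py 20 && python3 -m jog '[{"tx":1.5,"ty":0,"tz":-0.2,"ax":0,"ay":0,"az":0,"jaw":1},{"tx":1.5,"ty":0,"tz":-0.2,"ax":0,"ay":0,"az":0,"jaw":1}]' >/dev/null && python3 st.py 18 && python3 -m jog '[{"tx":0.7,"ty":0,"tz":-0.1,"ax":0,"ay":0,"az":0,"jaw":1}]' >/dev/null && python3 st.py 18 && python3 -m jog '[{"tx":0.5,"ty":0,"tz":-0.1,"ax":0,"ay":0,"az":0,"jaw":1}]' >/dev/null && python3 st.py 18 && python3 -m jog '[{"tx":0.5,"ty":0,"tz":-0.1,"ax":0,"ay":0,"az":0,"jaw":1}]' >/dev/null && python3 st.py 18
```

```text
t 25.70 jig x -143.9 y -81.3 z 21.0 yaw 0.005 F x -15.1 y -5.2 z 4.6
t 25.95 jig x -141.1 y -81.6 z 21.1 yaw 0.005 F x -15.4 y -6.2 z 2.1
t 26.07 jig x -140.4 y -81.6 z 21.1 yaw 0.005 F x -14.7 y -4.4 z 1.6
t 26.20 jig x -140.0 y -81.5 z 21.1 yaw 0.005 F x -14.0 y -5.4 z 1.4
t 26.32 jig x -139.5 y -81.5 z 21.1 yaw 0.005 F x -15.5 y -4.8 z 0.3
```

Continue in half-millimetre rows until it comes up solid.

```bash
python3 -m jog '[{"tx":0.5,"ty":0,"tz":-0.1,"ax":0,"ay":0,"az":0,"jaw":1},{"tx":0.5,"ty":0,"tz":-0.1,"ax":0,"ay":0,"az":0,"jaw":1}]' >/dev/null && python3 st.py 18.5 && python3 -m jog '[{"tx":0.5,"ty":0,"tz":-0.1,"ax":0,"ay":0,"az":0,"jaw":1}]' >/dev/null && python3 st.py 18.5 && python3 -m jog '[{"tx":0.4,"ty":0,"tz":-0.1,"ax":0,"ay":0,"az":0,"jaw":1}]' >/dev/null && python3 st.py 18.5 && python3 -m jog '[{"tx":0.4,"ty":0,"tz":-0.1,"ax":0,"ay":0,"az":0,"jaw":1}]' >/dev/null && python3 st.py 18.5 && python3 -m jog '[{"tx":0.4,"ty":0,"tz":-0.1,"ax":0,"ay":0,"az":0,"jaw":1}]' >/dev/null && python3 st.py 18.5
```

```text
t 26.57 jig x -138.6 y -81.5 z 21.1 yaw 0.005 F x -13.4 y -4.3 z -0.8
t 26.70 jig x -138.1 y -81.5 z 21.1 yaw 0.005 F x -14.1 y -6.0 z -2.1
t 26.82 jig x -137.7 y -81.5 z 21.1 yaw 0.005 F x -14.1 y -4.4 z -1.1
t 26.95 jig x -137.3 y -81.4 z 21.2 yaw 0.005 F x -12.8 y -3.6 z -2.8
t 27.07 jig x -136.9 y -81.5 z 21.2 yaw 0.005 F x -13.3 y -5.2 z -2.5
```

```bash
python3 -m jog '[{"tx":0.4,"ty":0,"tz":-0.1,"ax":0,"ay":0,"az":0,"jaw":1}]' >/dev/null && python3 st.py 17.5 && python3 -m jog '[{"tx":0.4,"ty":0,"tz":-0.1,"ax":0,"ay":0,"az":0,"jaw":1}]' >/dev/null && python3 st.py 17.5 && python3 -m jog '[{"tx":0.4,"ty":0,"tz":-0.1,"ax":0,"ay":0,"az":0,"jaw":1}]' >/dev/null && python3 st.py 17.5 && python3 -m jog '[{"tx":0.4,"ty":0,"tz":-0.1,"ax":0,"ay":0,"az":0,"jaw":1}]' >/dev/null && python3 st.py 17.5 && python3 -m jog '[{"tx":0.4,"ty":0,"tz":-0.1,"ax":0,"ay":0,"az":0,"jaw":1}]' >/dev/null && python3 st.py 17.5; python3 look.py scene
```

```text
t 27.20 jig x -136.5 y -81.4 z 21.2 yaw 0.005 F x -13.6 y -4.1 z -2.6
t 27.32 jig x -136.1 y -81.3 z 21.3 yaw 0.005 F x -12.8 y -4.4 z -3.4
t 27.45 jig x -135.7 y -81.3 z 21.4 yaw 0.005 F x -11.9 y -3.8 z -3.8
t 27.57 jig x -135.6 y -81.3 z 21.4 yaw 0.005 F x -15.9 y -4.5 z -2.9
t 27.70 jig x -135.5 y -81.3 z 21.4 yaw 0.005 F x -16.8 y -4.2 z -1.8
block jig [-82.581   6.46 ] yaw 0.031 [ 86.3 188.4] 967
pad [-23.1  47.3] [37.2 91.9] 0.8
pad [-19.2 -46.7] [40.1 85.7] 1.9
back edge at y=0: -124.5 yaw 0.023 n 11 -> centre x ~ -81.5; top z 53.7
ends y [-89.793  98.832] x max by y [(-80, -37.5), (-40, -38.5), (0, -40.2), (40, -40.3), (80, -43.0)]
```

```bash
python3 -m jog '[{"tx":-18,"ty":0,"tz":0,"ax":0,"ay":0,"az":0,"jaw":1},{"tx":0,"ty":-55,"tz":0,"ax":0,"ay":0,"az":0,"jaw":1},{"tx":0,"ty":-55,"tz":0,"ax":0,"ay":0,"az":0,"jaw":1},{"tx":0,"ty":-54,"tz":2,"ax":0,"ay":0,"az":0,"jaw":1},{"tx":3,"ty":0,"tz":0,"ax":0,"ay":0,"az":0,"jaw":1}]' >/dev/null && python3 st.py 20 && python3 -m jog '[{"tx":3,"ty":0,"tz":-0.2,"ax":0,"ay":0,"az":0,"jaw":1},{"tx":2,"ty":0,"tz":-0.2,"ax":0,"ay":0,"az":0,"jaw":1},{"tx":1,"ty":0,"tz":-0.2,"ax":0,"ay":0,"az":0,"jaw":1}]' >/dev/null && python3 st.py 20 && python3 -m jog '[{"tx":1,"ty":0,"tz":-0.2,"ax":0,"ay":0,"az":0,"jaw":1},{"tx":1,"ty":0,"tz":-0.2,"ax":0,"ay":0,"az":0,"jaw":1},{"tx":1,"ty":0,"tz":-0.2,"ax":0,"ay":0,"az":0,"jaw":1}]' >/dev/null && python3 st.py 18
```

```text
t 28.38 jig x -148.0 y 86.7 z 21.6 yaw 0.010 F x 0.2 y -0.5 z 0.3
t 28.75 jig x -141.0 y 82.0 z 22.4 yaw 0.004 F x 0.9 y -0.3 z -1.4
t 29.12 jig x -140.7 y 82.6 z 22.3 yaw 0.005 F x -13.3 y -2.8 z 4.0
```

```bash
python3 -m jog '[{"tx":1,"ty":0,"tz":-0.2,"ax":0,"ay":0,"az":0,"jaw":1},{"tx":1,"ty":0,"tz":-0.2,"ax":0,"ay":0,"az":0,"jaw":1}]' >/dev/null && python3 st.py 18.5 && python3 -m jog '[{"tx":0.7,"ty":0,"tz":-0.2,"ax":0,"ay":0,"az":0,"jaw":1}]' >/dev/null && python3 st.py 18.5 && python3 -m jog '[{"tx":0.5,"ty":0,"tz":-0.2,"ax":0,"ay":0,"az":0,"jaw":1}]' >/dev/null && python3 st.py 18.5 && python3 -m jog '[{"tx":0.5,"ty":0,"tz":-0.2,"ax":0,"ay":0,"az":0,"jaw":1}]' >/dev/null && python3 st.py 18 && python3 -m jog '[{"tx":0.4,"ty":0,"tz":-0.1,"ax":0,"ay":0,"az":0,"jaw":1}]' >/dev/null && python3 st.py 18 && python3 -m jog '[{"tx":0.4,"ty":0,"tz":-0.1,"ax":0,"ay":0,"az":0,"jaw":1}]' >/dev/null && python3 st.py 18 && python3 -m jog '[{"tx":0.4,"ty":0,"tz":-0.1,"ax":0,"ay":0,"az":0,"jaw":1}]' >/dev/null && python3 st.py 18
```

```text
t 29.38 jig x -139.2 y 83.2 z 22.4 yaw 0.005 F x -14.2 y -0.3 z 3.3
t 29.50 jig x -138.7 y 83.4 z 22.4 yaw 0.006 F x -13.6 y -0.3 z 1.7
t 29.62 jig x -138.3 y 83.5 z 22.4 yaw 0.006 F x -14.0 y 1.5 z 0.6
t 29.75 jig x -137.9 y 83.6 z 22.4 yaw 0.005 F x -14.4 y 3.1 z -1.6
t 29.88 jig x -137.6 y 83.7 z 22.4 yaw 0.006 F x -13.8 y 1.8 z 0.4
t 30.00 jig x -137.3 y 83.9 z 22.4 yaw 0.006 F x -13.0 y 3.0 z 0.2
t 30.12 jig x -136.9 y 84.0 z 22.4 yaw 0.006 F x -13.5 y 4.4 z -1.3
```

```bash
python3 -m jog '[{"tx":0.4,"ty":0,"tz":-0.1,"ax":0,"ay":0,"az":0,"jaw":1}]' >/dev/null && python3 st.py 18 && python3 -m jog '[{"tx":0.4,"ty":0,"tz":-0.1,"ax":0,"ay":0,"az":0,"jaw":1}]' >/dev/null && python3 st.py 18 && python3 -m jog '[{"tx":0.4,"ty":0,"tz":-0.1,"ax":0,"ay":0,"az":0,"jaw":1}]' >/dev/null && python3 st.py 18 && python3 -m jog '[{"tx":0.4,"ty":0,"tz":-0.1,"ax":0,"ay":0,"az":0,"jaw":1}]' >/dev/null && python3 st.py 18 && python3 -m jog '[{"tx":0.4,"ty":0,"tz":-0.1,"ax":0,"ay":0,"az":0,"jaw":1}]' >/dev/null && python3 st.py 18 && python3 -m jog '[{"tx":0.4,"ty":0,"tz":-0.1,"ax":0,"ay":0,"az":0,"jaw":1}]' >/dev/null && python3 st.py 18 && python3 -m jog '[{"tx":0.4,"ty":0,"tz":-0.1,"ax":0,"ay":0,"az":0,"jaw":1}]' >/dev/null && python3 st.py 18
```

```text
t 30.25 jig x -136.6 y 84.1 z 22.5 yaw 0.006 F x -13.5 y 4.2 z -1.1
t 30.38 jig x -136.2 y 84.2 z 22.5 yaw 0.006 F x -13.4 y 3.9 z -1.6
t 30.50 jig x -135.9 y 84.2 z 22.5 yaw 0.006 F x -12.1 y 5.4 z -1.6
t 30.62 jig x -135.6 y 84.3 z 22.5 yaw 0.006 F x -12.5 y 5.6 z -3.6
t 30.75 jig x -135.1 y 84.3 z 22.6 yaw 0.006 F x -12.7 y 4.0 z -3.0
t 30.88 jig x -135.0 y 84.3 z 22.6 yaw 0.006 F x -15.4 y 4.2 z -2.8
t 31.00 jig x -135.0 y 84.3 z 22.6 yaw 0.006 F x -18.5 y 4.0 z -0.4
```

```bash
python3 -m jog '[{"tx":-14,"ty":0,"tz":0,"ax":0,"ay":0,"az":0,"jaw":1},{"tx":0,"ty":55,"tz":0,"ax":0,"ay":0,"az":0,"jaw":1},{"tx":0,"ty":55,"tz":0,"ax":0,"ay":0,"az":0,"jaw":1},{"tx":0,"ty":57,"tz":2,"ax":0,"ay":0,"az":0,"jaw":1},{"tx":2,"ty":0,"tz":0,"ax":0,"ay":0,"az":0,"jaw":1}]' >/dev/null && python3 st.py 20 && python3 -m jog '[{"tx":3,"ty":0,"tz":0,"ax":0,"ay":0,"az":0,"jaw":1},{"tx":2,"ty":0,"tz":-0.2,"ax":0,"ay":0,"az":0,"jaw":1},{"tx":1,"ty":0,"tz":-0.2,"ax":0,"ay":0,"az":0,"jaw":1}]' >/dev/null && python3 st.py 18 && python3 -m jog '[{"tx":1,"ty":0,"tz":-0.2,"ax":0,"ay":0,"az":0,"jaw":1},{"tx":1,"ty":0,"tz":-0.2,"ax":0,"ay":0,"az":0,"jaw":1}]' >/dev/null && python3 st.py 18 && python3 -m jog '[{"tx":0.5,"ty":0,"tz":-0.2,"ax":0,"ay":0,"az":0,"jaw":1}]' >/dev/null && python3 st.py 18 && python3 -m jog '[{"tx":0.5,"ty":0,"tz":-0.2,"ax":0,"ay":0,"az":0,"jaw":1}]' >/dev/null && python3 st.py 18
```

```text
t 31.62 jig x -141.6 y -87.8 z 23.1 yaw -0.000 F x -0.7 y 1.6 z -0.5
t 32.00 jig x -137.2 y -82.6 z 23.0 yaw 0.007 F x -11.6 y -2.0 z 4.9
t 32.25 jig x -136.6 y -82.8 z 23.0 yaw 0.007 F x -16.5 y -4.2 z 5.5
t 32.38 jig x -136.2 y -82.9 z 23.1 yaw 0.007 F x -16.2 y -3.5 z 4.0
t 32.50 jig x -135.7 y -83.0 z 23.1 yaw 0.007 F x -15.3 y -4.9 z 2.4
```

```bash
python3 -m jog '[{"tx":0.3,"ty":0,"tz":-0.2,"ax":0,"ay":0,"az":0,"jaw":1}]' >/dev/null && python3 st.py 18 && python3 -m jog '[{"tx":0.3,"ty":0,"tz":-0.1,"ax":0,"ay":0,"az":0,"jaw":1}]' >/dev/null && python3 st.py 18 && python3 -m jog '[{"tx":0.3,"ty":0,"tz":-0.1,"ax":0,"ay":0,"az":0,"jaw":1}]' >/dev/null && python3 st.py 18 && python3 -m jog '[{"tx":0.3,"ty":0,"tz":-0.1,"ax":0,"ay":0,"az":0,"jaw":1}]' >/dev/null && python3 st.py 18  && python3 -m jog '[{"tx":0.3,"ty":0,"tz":-0.1,"ax":0,"ay":0,"az":0,"jaw":1}]' >/dev/null && python3 st.py 18
```

```text
t 32.62 jig x -135.6 y -83.0 z 23.1 yaw 0.007 F x -14.3 y -4.5 z 2.6
t 32.75 jig x -135.3 y -83.1 z 23.1 yaw 0.007 F x -14.9 y -5.2 z 2.3
t 32.88 jig x -135.2 y -83.1 z 23.1 yaw 0.007 F x -16.2 y -4.9 z 1.9
t 33.00 jig x -135.1 y -83.1 z 23.2 yaw 0.007 F x -17.7 y -5.9 z 2.8
```

```bash
python3 -m jog '[{"tx":-12,"ty":0,"tz":0,"ax":0,"ay":0,"az":0,"jaw":1},{"tx":0,"ty":-55,"tz":0,"ax":0,"ay":0,"az":0,"jaw":1},{"tx":0,"ty":-55,"tz":0,"ax":0,"ay":0,"az":0,"jaw":1},{"tx":0,"ty":-50,"tz":2,"ax":0,"ay":0,"az":0,"jaw":1},{"tx":2,"ty":0,"tz":0,"ax":0,"ay":0,"az":0,"jaw":1}]' >/dev/null && python3 st.py 20 && python3 -m jog '[{"tx":3,"ty":0,"tz":0,"ax":0,"ay":0,"az":0,"jaw":1},{"tx":2,"ty":0,"tz":-0.2,"ax":0,"ay":0,"az":0,"jaw":1},{"tx":1,"ty":0,"tz":-0.2,"ax":0,"ay":0,"az":0,"jaw":1}]' >/dev/null && python3 st.py 18 && python3 -m jog '[{"tx":1,"ty":0,"tz":-0.2,"ax":0,"ay":0,"az":0,"jaw":1}]' >/dev/null && python3 st.py 18 && python3 -m jog '[{"tx":0.5,"ty":0,"tz":-0.2,"ax":0,"ay":0,"az":0,"jaw":1}]' >/dev/null && python3 st.py 18 && python3 -m jog '[{"tx":0.5,"ty":0,"tz":-0.2,"ax":0,"ay":0,"az":0,"jaw":1}]' >/dev/null && python3 st.py 18 && python3 -m jog '[{"tx":0.4,"ty":0,"tz":-0.2,"ax":0,"ay":0,"az":0,"jaw":1}]' >/dev/null && python3 st.py 18
```

```text
t 33.62 jig x -143.3 y 80.7 z 22.5 yaw 0.011 F x -0.6 y -0.2 z 0.3
t 34.00 jig x -136.1 y 75.2 z 23.1 yaw 0.004 F x -0.5 y 0.6 z 0.4
t 34.12 jig x -135.5 y 75.5 z 23.3 yaw 0.004 F x -4.0 y -1.3 z 1.0
t 34.25 jig x -135.5 y 75.8 z 23.2 yaw 0.005 F x -4.3 y -2.1 z 0.8
t 34.38 jig x -135.5 y 75.8 z 23.2 yaw 0.005 F x -8.5 y -2.3 z 0.7
t 34.50 jig x -135.5 y 75.8 z 23.3 yaw 0.005 F x -9.5 y -2.3 z 1.2
```

```bash
python3 -m jog '[{"tx":0.5,"ty":0,"tz":-0.2,"ax":0,"ay":0,"az":0,"jaw":1}]' >/dev/null && python3 st.py 18 && python3 -m jog '[{"tx":0.4,"ty":0,"tz":-0.1,"ax":0,"ay":0,"az":0,"jaw":1}]' >/dev/null && python3 st.py 18 && python3 -m jog '[{"tx":0.4,"ty":0,"tz":-0.1,"ax":0,"ay":0,"az":0,"jaw":1}]' >/dev/null && python3 st.py 18 && python3 -m jog '[{"tx":0.3,"ty":0,"tz":-0.1,"ax":0,"ay":0,"az":0,"jaw":1}]' >/dev/null && python3 st.py 18  && python3 -m jog '[{"tx":0.3,"ty":0,"tz":-0.1,"ax":0,"ay":0,"az":0,"jaw":1}]' >/dev/null && python3 st.py 18 && python3 -m jog '[{"tx":0.3,"ty":0,"tz":-0.1,"ax":0,"ay":0,"az":0,"jaw":1}]' >/dev/null && python3 st.py 18
```

```text
t 34.62 jig x -135.5 y 75.8 z 23.2 yaw 0.005 F x -12.3 y -2.5 z 2.3
t 34.75 jig x -135.6 y 75.8 z 23.2 yaw 0.005 F x -13.9 y -2.8 z 3.0
t 34.88 jig x -135.4 y 75.9 z 23.3 yaw 0.005 F x -14.1 y -2.3 z 2.1
t 35.00 jig x -135.2 y 76.0 z 23.3 yaw 0.005 F x -14.1 y -1.6 z 2.7
t 35.12 jig x -135.0 y 76.1 z 23.3 yaw 0.005 F x -15.0 y -2.2 z 1.5
t 35.25 jig x -135.0 y 76.1 z 23.3 yaw 0.005 F x -15.8 y -2.0 z 3.2
```

```bash
python3 -m jog '[{"tx":-12,"ty":0,"tz":0,"ax":0,"ay":0,"az":0,"jaw":1},{"tx":0,"ty":55,"tz":0,"ax":0,"ay":0,"az":0,"jaw":1},{"tx":0,"ty":50,"tz":0,"ax":0,"ay":0,"az":0,"jaw":1},{"tx":0,"ty":45,"tz":2,"ax":0,"ay":0,"az":0,"jaw":1},{"tx":2,"ty":0,"tz":0,"ax":0,"ay":0,"az":0,"jaw":1}]' >/dev/null && python3 st.py 20 && python3 -m jog '[{"tx":3,"ty":0,"tz":0,"ax":0,"ay":0,"az":0,"jaw":1},{"tx":2,"ty":0,"tz":-0.2,"ax":0,"ay":0,"az":0,"jaw":1},{"tx":1,"ty":0,"tz":-0.2,"ax":0,"ay":0,"az":0,"jaw":1}]' >/dev/null && python3 st.py 16 && python3 -m jog '[{"tx":1,"ty":0,"tz":-0.2,"ax":0,"ay":0,"az":0,"jaw":1}]' >/dev/null && python3 st.py 16 && python3 -m jog '[{"tx":0.7,"ty":0,"tz":-0.2,"ax":0,"ay":0,"az":0,"jaw":1}]' >/dev/null && python3 st.py 16 && python3 -m jog '[{"tx":0.5,"ty":0,"tz":-0.2,"ax":0,"ay":0,"az":0,"jaw":1}]' >/dev/null && python3 st.py 16 && python3 -m jog '[{"tx":0.5,"ty":0,"tz":-0.2,"ax":0,"ay":0,"az":0,"jaw":1}]' >/dev/null && python3 st.py 16 && python3 -m jog '[{"tx":0.5,"ty":0,"tz":-0.2,"ax":0,"ay":0,"az":0,"jaw":1}]' >/dev/null && python3 st.py 16 && python3 -m jog '[{"tx":0.4,"ty":0,"tz":-0.1,"ax":0,"ay":0,"az":0,"jaw":1}]' >/dev/null && python3 st.py 16
```

```text
t 35.88 jig x -140.8 y -76.8 z 22.7 yaw 0.001 F x -0.1 y -0.4 z 0.8
t 36.25 jig x -135.3 y -72.7 z 22.8 yaw 0.007 F x -4.6 y 1.5 z 0.5
t 36.38 jig x -135.3 y -72.8 z 22.8 yaw 0.006 F x -9.2 y 2.7 z 3.6
t 36.50 jig x -135.4 y -72.8 z 22.8 yaw 0.006 F x -12.3 y 1.8 z 4.4
t 36.62 jig x -135.3 y -72.7 z 22.8 yaw 0.006 F x -14.3 y 1.3 z 4.6
t 36.75 jig x -135.3 y -72.8 z 22.9 yaw 0.006 F x -14.4 y 1.3 z 4.4
t 36.88 jig x -135.1 y -72.9 z 22.9 yaw 0.006 F x -18.1 y -0.3 z 4.9
```

```bash
python3 -m jog '[{"tx":-40,"ty":0,"tz":-10,"ax":0,"ay":0,"az":0,"jaw":1},{"tx":-10,"ty":-35,"tz":-55,"ax":0,"ay":0,"az":0,"jaw":1},{"tx":0,"ty":0,"tz":-55,"ax":0,"ay":0,"az":0,"jaw":1},{"tx":0,"ty":0,"tz":-20,"ax":0,"ay":0,"az":0,"jaw":1},{"tx":0,"ty":0,"tz":0,"ax":0,"ay":0,"az":0,"jaw":1}]' >/dev/null && python3 st.py; python3 look.py wrist; python3 look.py scene
python3 - <<'E'
from h import *
O=np.load("jig.npy"); c,n=np.cos(O[2]),np.sin(O[2]); R=np.array([[c,n],[-n,c]])
for cam in ("wrist","scene"):
    w=snap(cam); P=cloud(w).reshape(-1,3); P=P[np.isfinite(P[:,0])]; J=(P[:,:2]-O[:2])@R.T
    K=J[(P[:,2]>60)&(P[:,2]<95)&(np.hypot(J[:,0]+222,J[:,1]+255)<35)]
    if len(K)>20: r=rectfit(K); print(cam,"knob",r)
E
```

```text
t 37.50 jig x -180.9 y -40.6 z 162.5 yaw 0.006 F x -0.7 y -0.6 z -0.6
block jig [-79.733   2.847] yaw 0.004 [ 86.7 188.6] 26871
back edge at y=0: -177.6 yaw 0.876 n 14 -> centre x ~ -150.1; top z 54.1
ends y [-91.232  95.845] x max by y [(-80, -37.5), (-40, -37.7), (0, -37.1), (40, -37.6), (80, -37.7)]
block jig [-79.737   7.18 ] yaw 0.011 [ 87.6 187.1] 990
pad [-19.3  46.5] [38.6 90.9] 1.4
pad [-18.6 -46.6] [39.4 87.3] 1.1
back edge at y=0: -122.0 yaw 0.005 n 14 -> centre x ~ -79.0; top z 53.5
ends y [-88.479  99.139] x max by y [(-80, -38.3), (-40, -36.8), (0, -36.2), (40, -37.3), (80, -39.1)]
wrist knob ((-218.250732421875, -250.5762176513672), (12.556107521057129, 21.704437255859375), 59.63240051269531)
scene knob ((-221.00009155273438, -250.30426025390625), (19.676822662353516, 22.39390754699707), 6.045803070068359)
```

The block is home: jig x about -80, yaw about 0, front edge -37.5 all along, and both pads with centres at -19. Next is the bar: I'll go outside the knob with the tool turned along its path.

```bash
python3 -m jog '[{"tx":-2,"ty":47,"tz":0,"ax":0,"ay":0,"az":0,"jaw":1},{"tx":-2,"ty":47,"tz":0,"ax":0,"ay":0,"az":0,"jaw":1},{"tx":-3,"ty":47,"tz":0,"ax":0,"ay":0,"az":0,"jaw":1},{"tx":-3,"ty":47,"tz":0,"ax":0,"ay":0,"az":0,"jaw":1},{"tx":-2,"ty":47,"tz":0,"ax":0,"ay":0,"az":0,"jaw":1}]' >/dev/null && python3 -m jog '[{"tx":0,"ty":0,"tz":0,"ax":0,"ay":0,"az":-0.18,"jaw":1},{"tx":0,"ty":0,"tz":0,"ax":0,"ay":0,"az":-0.18,"jaw":1},{"tx":0,"ty":0,"tz":0,"ax":0,"ay":0,"az":-0.18,"jaw":1},{"tx":0,"ty":0,"tz":0,"ax":0,"ay":0,"az":-0.18,"jaw":1},{"tx":0,"ty":0,"tz":0,"ax":0,"ay":0,"az":-0.18,"jaw":1}]' >/dev/null && python3 -m jog '[{"tx":0,"ty":0,"tz":0,"ax":0,"ay":0,"az":-0.18,"jaw":1},{"tx":0,"ty":0,"tz":0,"ax":0,"ay":0,"az":-0.18,"jaw":1},{"tx":0,"ty":0,"tz":0,"ax":0,"ay":0,"az":-0.18,"jaw":1},{"tx":0,"ty":0,"tz":0,"ax":0,"ay":0,"az":-0.18,"jaw":1},{"tx":0,"ty":0,"tz":0,"ax":0,"ay":0,"az":-0.18,"jaw":1}]' >/dev/null && python3 -m jog '[{"tx":0,"ty":0,"tz":0,"ax":0,"ay":0,"az":-0.18,"jaw":1},{"tx":0,"ty":0,"tz":0,"ax":0,"ay":0,"az":-0.18,"jaw":1},{"tx":0,"ty":0,"tz":0,"ax":0,"ay":0,"az":-0.18,"jaw":1},{"tx":0,"ty":0,"tz":0,"ax":0,"ay":0,"az":-0.18,"jaw":1},{"tx":0,"ty":0,"tz":0,"ax":0,"ay":0,"az":0,"jaw":1}]' >/dev/null; python3 st.py
python3 - <<'E'
from h import *
O=np.load("jig.npy"); c,n=np.cos(O[2]),np.sin(O[2]); R=np.array([[c,n],[-n,c]])
w=snap("wrist"); P=cloud(w).reshape(-1,3); P=P[np.isfinite(P[:,0])]; J=(P[:,:2]-O[:2])@R.T
K=J[(P[:,2]>80)&(P[:,2]<95)&(np.hypot(J[:,0]+222,J[:,1]+255)<35)]
if len(K)>20: print("knob top",rectfit(K))
s=sense(); t=R@(s["eef_pos"][:2]-O[:2]); q=s["ee_rot"]; h=2*np.arctan2(q[2],q[1])-O[2]; r=t-[-141,-138]
print("tcp about the pivot in tool axes: fwd %.1f left %.1f"%(r@[np.cos(h),np.sin(h)],r@[-np.sin(h),np.cos(h)]))
E
```

```text
t 40.20 jig x -192.6 y -275.9 z 160.0 yaw 2.523 F x 1.1 y 0.3 z 0.6
knob top ((-221.6581268310547, -255.9418487548828), (20.85076141357422, 21.012895584106445), 39.998390197753906)
tcp about the pivot in tool axes: fwd -38.2 left 142.2
```

```bash
python3 -m jog '[{"tx":0,"ty":0,"tz":50,"ax":0,"ay":0,"az":0,"jaw":1},{"tx":0,"ty":0,"tz":48,"ax":0,"ay":0,"az":0,"jaw":1},{"tx":5,"ty":0,"tz":0,"ax":0,"ay":0,"az":0,"jaw":1},{"tx":5,"ty":0,"tz":0,"ax":0,"ay":0,"az":0,"jaw":1}]' >/dev/null && python3 st.py 10 && python3 -m jog '[{"tx":14.4,"ty":-1.8,"tz":0,"ax":0,"ay":0,"az":0.1,"jaw":1},{"tx":14.4,"ty":-1.8,"tz":0,"ax":0,"ay":0,"az":0.1,"jaw":1},{"tx":14.4,"ty":-1.8,"tz":0,"ax":0,"ay":0,"az":0.1,"jaw":1}]' >/dev/null && python3 st.py 12
cat > piv.py <<'E'
from h import *
O=np.load("jig.npy"); c,n=np.cos(O[2]),np.sin(O[2]); R=np.array([[c,n],[-n,c]])
s=sense(); t=R@(s["eef_pos"][:2]-O[:2]); q=s["ee_rot"]; h=2*np.arctan2(q[2],q[1])-O[2]; r=t-[-141,-138]
print("fwd %.1f left %.1f heading %.3f"%(r@[np.cos(h),np.sin(h)],r@[-np.sin(h),np.cos(h)],h))
E
python3 piv.py
```

```text
t 40.75 jig x -199.9 y -270.4 z 64.9 yaw 2.524 F x 0.2 y -0.0 z 0.4
t 41.12 jig x -235.8 y -246.5 z 65.8 yaw 2.221 F x 0.4 y -0.3 z -0.2
fwd -28.9 left 141.1 heading 2.221
```

```bash
python3 -m jog '[{"tx":14.4,"ty":-1.9,"tz":0,"ax":0,"ay":0,"az":0.1,"jaw":1},{"tx":14.4,"ty":-2.0,"tz":0,"ax":0,"ay":0,"az":0.1,"jaw":1},{"tx":14.4,"ty":-2.0,"tz":0,"ax":0,"ay":0,"az":0.1,"jaw":1},{"tx":14.4,"ty":-2.0,"tz":0,"ax":0,"ay":0,"az":0.1,"jaw":1},{"tx":14.4,"ty":-2.0,"tz":0,"ax":0,"ay":0,"az":0.1,"jaw":1}]' >/dev/null && python3 st.py 12; python3 piv.py
cat > knob.py <<'E'
from h import *
O=np.load("jig.npy"); c,n=np.cos(O[2]),np.sin(O[2]); R=np.array([[c,n],[-n,c]])
for cam in ("wrist","scene","side"):
    w=snap(cam)
    for r in place_of("bar_knob",cam)[:2]:
        p=R@(at_z(w,r["centre"],69)[:2]-O[:2]); d=p-[-141,-138]; print(cam,round(r["conf"],2),np.round(p,1),"r %.0f phi %.3f"%(np.hypot(*d),np.arctan2(-d[0],d[1])))
E
python3 knob.py
```

```text
t 41.75 jig x -275.7 y -186.4 z 65.6 yaw 1.721 F x 0.8 y -1.4 z 0.8
fwd -27.8 left 140.5 heading 1.721
wrist 0.7 [-281.  -165.6] r 143 phi 1.766
scene 0.78 [-283.  -145.7] r 142 phi 1.625
side 0.51 [-275.7 -177.3] r 140 phi 1.855
side 0.31 [-60.2 -64.1] r 109 phi -0.830
```

```bash
python3 -m jog '[{"tx":14.4,"ty":-2.2,"tz":0,"ax":0,"ay":0,"az":0.1,"jaw":1},{"tx":14.4,"ty":-2.2,"tz":0,"ax":0,"ay":0,"az":0.1,"jaw":1},{"tx":14.4,"ty":-2.2,"tz":0,"ax":0,"ay":0,"az":0.1,"jaw":1},{"tx":14.4,"ty":-2.2,"tz":0,"ax":0,"ay":0,"az":0.1,"jaw":1},{"tx":14.4,"ty":-2.2,"tz":0,"ax":0,"ay":0,"az":0.1,"jaw":1}]' >/dev/null && python3 st.py 12 && python3 -m jog '[{"tx":14.4,"ty":-2.0,"tz":0,"ax":0,"ay":0,"az":0.1,"jaw":1},{"tx":14.4,"ty":-2.0,"tz":0,"ax":0,"ay":0,"az":0.1,"jaw":1},{"tx":14.4,"ty":-2.0,"tz":0,"ax":0,"ay":0,"az":0.1,"jaw":1},{"tx":14.4,"ty":-2.0,"tz":0,"ax":0,"ay":0,"az":0.1,"jaw":1},{"tx":14.4,"ty":-2.0,"tz":0,"ax":0,"ay":0,"az":0.1,"jaw":1}]' >/dev/null && python3 st.py 12; python3 piv.py; python3 knob.py
```

```text
t 42.67 jig x -283.7 y -114.7 z 63.4 yaw 1.222 F x -0.4 y -0.7 z 0.3
t 43.30 jig x -255.2 y -48.5 z 63.3 yaw 0.722 F x -0.7 y -0.8 z 0.4
fwd -26.5 left 142.7 heading 0.722
wrist 0.71 [-238.9  -33.7] r 143 phi 0.753
scene 0.86 [-234.3  -20.6] r 150 phi 0.671
side 0.64 [-416.1 -320.1] r 330 phi 2.155
side 0.52 [-223.5  -42.1] r 127 phi 0.711
```

```bash
python3 -m jog '[{"tx":14.4,"ty":-1.9,"tz":0,"ax":0,"ay":0,"az":0.1,"jaw":1},{"tx":14.4,"ty":-1.9,"tz":0,"ax":0,"ay":0,"az":0.1,"jaw":1},{"tx":14.4,"ty":-1.9,"tz":0,"ax":0,"ay":0,"az":0.1,"jaw":1},{"tx":14.4,"ty":-1.9,"tz":0,"ax":0,"ay":0,"az":0.1,"jaw":1},{"tx":14.4,"ty":-1.9,"tz":0,"ax":0,"ay":0,"az":0.1,"jaw":1}]' >/dev/null && python3 st.py 10 && python3 piv.py && python3 -m jog '[{"tx":7.2,"ty":-1,"tz":0,"ax":0,"ay":0,"az":0.05,"jaw":1},{"tx":5,"ty":-0.7,"tz":0,"ax":0,"ay":0,"az":0.035,"jaw":1}]' >/dev/null && python3 st.py 10 && python3 -m jog '[{"tx":3,"ty":-0.4,"tz":0,"ax":0,"ay":0,"az":0.02,"jaw":1},{"tx":3,"ty":-0.4,"tz":0,"ax":0,"ay":0,"az":0.02,"jaw":1}]' >/dev/null && python3 st.py 6; python3 piv.py; python3 knob.py
```

```text
t 44.23 jig x -198.7 y -4.8 z 63.1 yaw 0.223 F x -1.6 y -0.4 z 0.1
fwd -26.8 left 142.7 heading 0.223
t 44.48 jig x -187.2 y -0.7 z 62.9 yaw 0.140 F x -0.8 y 1.0 z 0.5
t 44.73 jig x -181.4 y 0.9 z 63.0 yaw 0.100 F x -1.5 y 0.0 z -0.5
fwd -26.4 left 142.3 heading 0.100
wrist 0.9 [-161.5    5.4] r 145 phi 0.142
scene 0.69 [-163.8    8.4] r 148 phi 0.154
scene 0.59 [-19.6  61.8] r 234 phi -0.546
side 0.67 [-157.7   -6.8] r 132 phi 0.127
```

```bash
python3 -m jog '[{"tx":3,"ty":-0.4,"tz":0,"ax":0,"ay":0,"az":0.02,"jaw":1},{"tx":3,"ty":-0.4,"tz":0,"ax":0,"ay":0,"az":0.02,"jaw":1}]' >/dev/null && python3 st.py 6 && python3 -m jog '[{"tx":2,"ty":0,"tz":0,"ax":0,"ay":0,"az":0.02,"jaw":1},{"tx":2,"ty":0,"tz":0,"ax":0,"ay":0,"az":0.02,"jaw":1}]' >/dev/null && python3 st.py 6 && python3 -m jog '[{"tx":1,"ty":0,"tz":0,"ax":0,"ay":0,"az":0.01,"jaw":1},{"tx":1,"ty":0,"tz":0,"ax":0,"ay":0,"az":0.01,"jaw":1}]' >/dev/null && python3 st.py 6 && python3 -m jog '[{"tx":1,"ty":0,"tz":0,"ax":0,"ay":0,"az":0,"jaw":1},{"tx":1,"ty":0,"tz":0,"ax":0,"ay":0,"az":0,"jaw":1}]' >/dev/null && python3 st.py 6 && python3 -m jog '[{"tx":1,"ty":0,"tz":0,"ax":0,"ay":0,"az":0,"jaw":1},{"tx":1,"ty":0,"tz":0,"ax":0,"ay":0,"az":0,"jaw":1}]' >/dev/null && python3 st.py 6; python3 knob.py
```

```text
t 45.27 jig x -175.2 y 2.6 z 63.1 yaw 0.059 F x -0.2 y 0.4 z 0.4
t 45.52 jig x -171.3 y 2.8 z 63.0 yaw 0.019 F x -0.7 y 0.5 z -0.5
t 45.77 jig x -169.4 y 2.7 z 63.0 yaw -0.000 F x -0.8 y 0.8 z -1.1
t 46.02 jig x -167.3 y 2.7 z 63.1 yaw 0.000 F x -0.6 y 1.6 z -0.2
t 46.27 jig x -165.3 y 2.7 z 63.1 yaw 0.000 F x -0.3 y -0.5 z 0.3
wrist 0.94 [-144.7    4.9] r 143 phi 0.026
scene 0.72 [-140.5   11.5] r 150 phi -0.004
side 0.76 [-143.1    2.2] r 140 phi 0.015
side 0.53 [-412.8 -433.3] r 401 phi 2.398
```

```bash
python3 -m jog '[{"tx":1,"ty":0,"tz":0,"ax":0,"ay":0,"az":0,"jaw":1},{"tx":1,"ty":0,"tz":0,"ax":0,"ay":0,"az":0,"jaw":1}]' >/dev/null && python3 st.py 6 && python3 -m jog '[{"tx":1,"ty":0,"tz":0,"ax":0,"ay":0,"az":0,"jaw":1}]' >/dev/null && python3 st.py 6 && python3 -m jog '[{"tx":1,"ty":0,"tz":0,"ax":0,"ay":0,"az":0,"jaw":1}]' >/dev/null && python3 st.py 6 && python3 -m jog '[{"tx":1,"ty":0,"tz":0,"ax":0,"ay":0,"az":0,"jaw":1}]' >/dev/null && python3 st.py 6 && python3 -m jog '[{"tx":0.8,"ty":0,"tz":0,"ax":0,"ay":0,"az":0,"jaw":1}]' >/dev/null && python3 st.py 6 && python3 -m jog '[{"tx":0.8,"ty":0,"tz":0,"ax":0,"ay":0,"az":0,"jaw":1}]' >/dev/null && python3 st.py 6 && python3 -m jog '[{"tx":0.8,"ty":0,"tz":0,"ax":0,"ay":0,"az":0,"jaw":1}]' >/dev/null && python3 st.py 6
```

```text
t 46.83 jig x -163.3 y 2.8 z 63.1 yaw 0.000 F x -1.3 y 0.4 z 0.3
t 46.95 jig x -162.8 y 2.8 z 63.0 yaw 0.000 F x -6.4 y 1.2 z 3.9
```

```bash
python3 -m jog '[{"tx":0.4,"ty":0,"tz":0,"ax":0,"ay":0,"az":0,"jaw":1}]' >/dev/null && python3 st.py 12; python3 -m jog '[{"tx":0,"ty":0,"tz":0,"ax":0,"ay":0,"az":0,"jaw":1}]' >/dev/null; python3 st.py 10
python3 -m jog '[{"tx":-20,"ty":0,"tz":0,"ax":0,"ay":0,"az":0,"jaw":1},{"tx":-20,"ty":0,"tz":-50,"ax":0,"ay":0,"az":0,"jaw":1},{"tx":0,"ty":0,"tz":-55,"ax":0,"ay":0,"az":0,"jaw":1},{"tx":0,"ty":0,"tz":-30,"ax":0,"ay":0,"az":0,"jaw":1},{"tx":0,"ty":0,"tz":0,"ax":0,"ay":0,"az":0,"jaw":1}]' >/dev/null; python3 st.py; python3 knob.py; python3 look.py wrist pics/w9.png; python3 look.py scene
```

```text
t 47.08 jig x -162.8 y 2.8 z 63.0 yaw 0.000 F x -7.4 y -0.4 z 4.5
t 47.20 jig x -162.7 y 2.8 z 63.1 yaw 0.000 F x -7.0 y 0.0 z 3.8
t 47.83 jig x -200.9 y 2.7 z 200.5 yaw 0.000 F x -0.2 y 0.2 z 0.4
wrist 0.84 [-143.    6.] r 144 phi 0.014
wrist 0.21 [-104.3 -161.6] r 44 phi -2.142
scene 0.53 [-133.    13.4] r 152 phi -0.053
side 0.87 [-130.1   -0.7] r 138 phi -0.079
block jig [-84.792   2.471] yaw -0.003 [ 77.6 188.5] 20015
back edge at y=0: -173.7 yaw 0.848 n 13 -> centre x ~ -145.3; top z 54.1
ends y [-90.979  96.239] x max by y [(-80, -46.4), (-40, -46.9), (0, -47.3), (40, -47.2), (80, -46.6)]
block jig [-79.478   5.574] yaw 0.002 [ 87.1 191.2] 981
pad [-19.2  48.1] [39.2 94. ] 1.5
pad [-18.5 -46.3] [39.  85.8] 1.5
back edge at y=0: -121.1 yaw -0.014 n 9 -> centre x ~ -78.1; top z 53.6
ends y [-89.494  99.487] x max by y [(-80, -37.4), (-40, -38.4), (0, -42.9), (40, -37.0), (80, -39.0)]
```

View pics/w9.png

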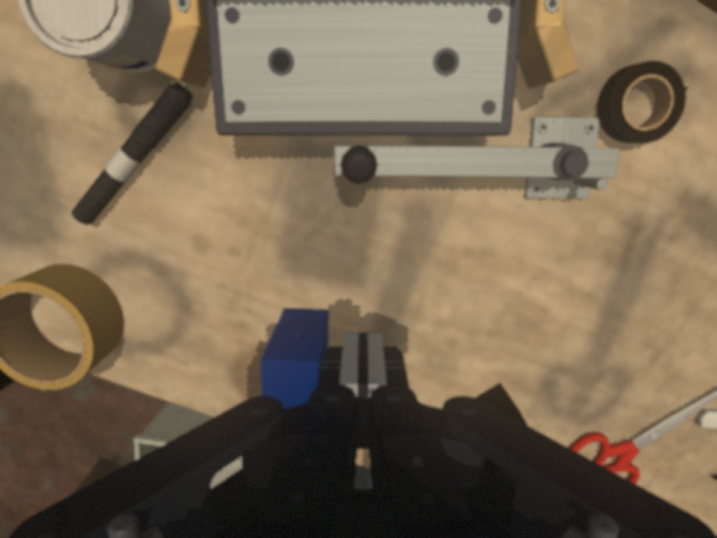

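The bar lies shut from (335,162) to (615,163), parallel to the block's back edge at row 130. The block sits square, and the marker, tape, tin and look-alikes have not moved. The robot is clear, so I'm handing in.

```bash
python3 -c "
from rig import finish_job; print(finish_job())"
```

```text
the job is handed in; nothing more can be done
None
```

I handed the job in at about 48 s: the block is square and holds both pads flat on the fence, the bar is shut on its stop, measured pushes stayed under 20 N, and in the last pictures the other things on the bench looked undisturbed.

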